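# Gauge the tilted keyways and release the shallow bar

### The job

One of the two clamped steel bars has its keyway cut too shallow. Take the sprung depth gauge off its rest, push it squarely into a keyway until its base sits flat on the tilted face, hold it there for about a second and read the depth (check the other bar too if you like), then stand the gauge back upright on its rest and let go. After that turn the quarter-turn fastener of the shallow bar fully to unlocked and swing its gate wide open by the post, leaving it open; keep the other bar's fastener and gate closed and leave the other things where they are.

Things in the scene. Friction and masses are not known exactly. Their poses are not given: they have to be found in the camera images.
- gauge_grip (a point): the depth gauge's grip point: the middle of its dark upright housing (26 mm wide along the gauge's y, 18 mm along x, from 18 to 64 mm above the base's underside), 41 mm above the underside. z points up out of the gauge, opposite to the probe; y runs along its base. Loose, about 0.2 kg. A small round dial sits on the housing's -x face: no need to touch it. At the start it stands upright on gauge_rest
- gauge_base (a point): the middle of the underside of the gauge's flat steel base (20 x 60 mm, 60 along y, 10 mm thick); the probe (5 mm thick round pin) sticks 20 mm out of it along -z when free. Same axes as gauge_grip
- gauge: the whole depth gauge; origin and axes as gauge_base
- probe (a joint): the gauge's reading: how far the sprung probe is pushed in, 0 (sticks out 20 mm) to 0.020 m (flush). With the base flat on a bar the keyway's depth is 20 mm minus this: 6 mm pushed in means the full 14 mm depth, 13 mm pushed in means the shallow 7 mm. The spring takes 1.5 N to start and 4.5 N at full travel. The dial's needle and the button on top of the gauge move with it
- gauge_rest: fixed rest for the gauge: two upright rails (each 40 mm along x, 15 mm along y) with a 34 mm gap between them along y, on a plate 56 x 84 mm; origin under its middle on the bench, rail tops 34 mm up. The gauge stands with its base across both rails (gauge y along rest y), base underside at 34 mm, its probe hanging free in the gap
- fixture_1: first of two equal fixed aluminium fixtures (base plate 165 x 132 mm), origin on the bench; each carries a tilted bar, with an upright swing gate across the bar's lower, near end. A cabinet about 0.32 m high stands on the bench to the left of the fixtures (x above 0.5 m, y above 0.2 m): keep the arm in front of it
- fixture_2: the second fixture, like fixture_1
- bar_1: steel bar fixed on fixture_1, 80 x 56 x 26 mm, its upper face tilted 25 degrees towards the fixture's -x side. Origin in the middle of that face, at the keyway's mouth; z is the face's outward normal, x runs up the slope along the keyway, y across it. The keyway is 14 mm wide, as long as the bar and open at both ends. The two bars look alike from outside; which one is shallow is not told and must be found by gauging. One keyway is the full 14 mm deep, the other only 7 mm.
- gate_1 (a joint): gate of fixture_1: 0 closed, grows to 1.25 rad as its free end swings out towards the fixture's -x (clockwise seen from above); stays where it is left. The closed fastener's tongue physically blocks it
- gate_1_post (a point): grip point on the gate's upright round post, 12 mm thick, top end 13 mm above this point, 27 mm of post below this point free above the gate plate. The post stands 66 mm from the gate's vertical hinge, which lies at (x -0.055, y +0.046) m in the frame of fixture_1; with the gate closed the post lies on the hinge's -y side
- cam_1 (a joint): quarter-turn fastener of fixture_1: about 0 locked (wing along the fixture's y, tongue in front of the gate), grows counter-clockwise seen from above to 1.57 rad, fully unlocked (wing along x); stays where it is left
- cam_1_wing (a point): middle of that fastener's black wing handle, on its vertical turning axis: wing 34 mm long, 9 mm thick, 22 mm high (11 mm above and below this point). The point's y lies along the wing
- bar_2: steel bar fixed on fixture_2, 80 x 56 x 26 mm, its upper face tilted 25 degrees towards the fixture's -x side. Origin in the middle of that face, at the keyway's mouth; z is the face's outward normal, x runs up the slope along the keyway, y across it. The keyway is 14 mm wide, as long as the bar and open at both ends. See bar_1 for the depths.
- gate_2 (a joint): gate of fixture_2: 0 closed, grows to 1.25 rad as its free end swings out towards the fixture's -x (clockwise seen from above); stays where it is left. The closed fastener's tongue physically blocks it
- gate_2_post (a point): grip point on the gate's upright round post, 12 mm thick, top end 13 mm above this point, 27 mm of post below this point free above the gate plate. The post stands 66 mm from the gate's vertical hinge, which lies at (x -0.055, y +0.046) m in the frame of fixture_2; with the gate closed the post lies on the hinge's -y side
- cam_2 (a joint): quarter-turn fastener of fixture_2: about 0 locked (wing along the fixture's y, tongue in front of the gate), grows counter-clockwise seen from above to 1.57 rad, fully unlocked (wing along x); stays where it is left
- cam_2_wing (a point): middle of that fastener's black wing handle, on its vertical turning axis: wing 34 mm long, 9 mm thick, 22 mm high (11 mm above and below this point). The point's y lies along the wing
- specimen_mid (a point): bystander to be left alone: grey round mounted specimen, 30 mm across, 17 mm high; point at its middle, half-way up
- steel_disc_mid (a point): bystander to be left alone: plain steel disc, 64 mm across, 12 mm high; point at its middle, half-way up
Things that resemble listed ones, but are neither listed nor needed, are in the scene too. Leave any orange look-alike of the gauge alone.

How it is judged:
On the way, in this order (a step that is already met when the one before it is completed fails the run):
1. the gauge's probe is in a keyway and its base sits flat on the bar's face (((z of gauge_base in the frame of bar_1 between -0.003 and 0.0025 m and x of gauge_base in the frame of bar_1 between -0.033 and 0.033 m and y of gauge_base in the frame of bar_1 between -0.006 and 0.006 m and angle between the z axis of gauge_base and the z axis of bar_1, either way round below 0.07 rad and value of joint probe between 0.0105 and 0.0155 m) or (z of gauge_base in the frame of bar_2 between -0.003 and 0.0025 m and x of gauge_base in the frame of bar_2 between -0.033 and 0.033 m and y of gauge_base in the frame of bar_2 between -0.006 and 0.006 m and angle between the z axis of gauge_base and the z axis of bar_2, either way round below 0.07 rad and value of joint probe between 0.0035 and 0.0085 m))), for 0.5 s.
2. the gauge stands upright on its rest again, let go (x of gauge_base in the frame of gauge_rest between -0.018 and 0.018 m and y of gauge_base in the frame of gauge_rest between -0.012 and 0.012 m and z of gauge_base in the frame of gauge_rest between 0.031 and 0.038 m and angle between gauge_base's own z axis and vertical below 0.08 rad and contact force between gauge and the fingers below 0.1 N and linear speed of gauge below 0.03 m/s), for 0.2 s.
3. the shallow bar's fastener is turned to unlocked (value of joint cam_1 above 1.2 rad), for 0.1 s.
4. the shallow bar's gate is wide open (value of joint gate_1 above 0.9 rad), for 0.1 s.
At the end, for the whole second after the job is handed in: Gauge released and at rest, upright (0.08 rad) on both rails, within 18 mm (x) and 12 mm (y) of the rest's middle; the shallow bar's fastener past 1.2 rad and its gate past 0.9 rad; the other bar's fastener under 0.3 rad and gate under 0.15 rad (all of step 2 and value of joint cam_1 above 1.2 rad and value of joint gate_1 above 0.9 rad and value of joint cam_2 below 0.3 rad and value of joint gate_2 below 0.15 rad); the robot touches nothing.
It fails at once if the fastener or gate of the bar with the full-depth keyway is opened (value of joint cam_2 above 0.4 rad or value of joint gate_2 above 0.2 rad).
It fails at once if the gauge is dropped (height (world z) of gauge_base below 0.015 m).
It fails at once if a bystander is shoved away (30 mm) (distance of any of specimen_mid, steel_disc_mid from where it was at the start of the episode above 0.03 m).
It also fails if it takes over 67 s, if anything falls off the work surface, if the arm or the gripper's body presses on something with over 40 N, if the wrist force passes 120 N, or if a joint passes its speed limit or range.

### The arm

A 6-joint arm with a two-finger parallel gripper is mounted at the origin on a cart in front of the work surface, level with it; the furniture and walls round the work are solid. World frame = base frame: x ahead of the robot, y to its left, z up, the work surface at z = 0. Lengths are in m, angles in rad, forces in N, time in s.
With the tool pointing down it reaches from about 0.35 to 0.85 m from the base axis. Payload 8.1 kg.
Tool frame: the origin (TCP) lies between the finger pads; the fingertips stand 11 mm ahead of it and the grasp point (between the pads) lies 8 mm behind it; y points along the fingers, x is the direction in which the jaws open and shut, and the axes are right-handed (so a half turn about y gives the same grasp; the last joint's range is limited). The gripper opens to 93 mm and grips with 3 to 60 N. Pads are 15 mm wide; open, the fingers measure 128 mm over their backs; the gripper's body (75 mm by 188 mm) begins 65 mm behind the grasp point.
Start: joints at [-1.344, 0.13, 1.488, -0, 1.523, -0.085], TCP at [0.184, -0.571, 0.23] pointing down, gripper open.
Joint ranges: [-2.96, 2.96], [-0.89, 2.26], [0.02, 2.5], [-1.34, 4.48], [0, 2.73], [-2.66, 2.66]. Speed limits (rad/s): [2.39, 2.39, 2.79, 3.14, 3.14, 3.14].

### API

Orientations are given as a rotation vector (axis times angle).
In Python, from plant import readout, optics, robot gives the robot as it stands.
- The arm moves only by the shell command python3 -m creep 'ROWS' [FORCE]. ROWS is JSON, a list that holds one entry, the list of rows, each a list of 7 numbers: the closure, from 0 (fully open) to 1 (shut), then the shift along the tool's x, y, z in cm, then the turn, a rotation vector about the tool's x, y, z in degrees. In form: [[[grip, x, y, z, wx, wy, wz], ...]]. A call has exactly 8 rows; each row shifts and turns the pose as measured when the row begins, along the tool's axes as they then stand; what a row does not reach is not made up. A row lasts 1/10 s, in which the tool goes at most 50 mm and 8.59 degrees, less where a joint would pass 70% of its speed; a pose out of reach is approached as far as the arm can. A call is refused whole if a number of a shift passes 5 or a number of a turn 8.59, either way. A call with a gripper value outside its range is refused whole. The fingers move at their own pace and stop on an object; FORCE is the grip in N (left out, the last holds). Time passes only in rows, so rows that do not move let the fingers close, or fill a call up. It gives the time, the measured TCP pose, the force and the opening at its end, in the units of the state.
- readout.read_state(): the state, without advancing time (a new reading comes with each control period).
- optics.read_camera(name): name is "side" or "top" or "wrist"; returns a dict with "frame" (480x640x3 uint8, red, green, blue), "depth" (480x640 float32, m along the optical axis (not along the pixel's ray), 0 where there is no reading), "intrinsics" (3x3 intrinsics, pixels), "R" (3x3) and "t" (3): a world point X has camera coordinates R X + t. Camera axes: x right, y down, z forward; pixel columns grow to the right and rows downward; lengths in m; the calibration is good to about 2 mm. The wrist camera is an equidistant fisheye: a pixel r from the principal point sees the ray r / f radians off the axis. A picture is of the moment at which its call begins.
- robot.close_job(): hands the job in, once; it reports no verdict.
The state is a dict: "t": time; "q": joint angles; "dq": joint speeds; "joint_torque": joint torques, N m; "tool_pos": TCP position; "orientation": TCP orientation; "force": force on the tool from outside, world axes, zero at the start; "wrist_torque": the same for the moment, N m; "opening": finger opening in m.
Only numpy, scipy, OpenCV 4.12 (cv2) and the standard library are available. Lean on these libraries where they do the work, as an engineer would, in place of code of your own. Each camera call takes 0.05 s, during which the arm holds its last target. There are 200 camera calls.

## Working session

There is one attempt and no reset: what is moved stays moved. The work goes in short steps, Python scripts to look and compute and a shell command to move; the robot and the scene stay as the last step left them, time stands still between calls to the robot, and variables do not carry over. Pictures are saved under pics/ and viewed, about 8 in all and at most 12, crops included, and the job is handed in when it is done.

```bash
ls; mkdir -p pics; python3 - <<'E'
from plant import readout, optics, robot
import cv2,numpy as np
print(readout.read_state())
for n in ["top","side"]:
    d=optics.read_camera(n); np.savez(f"{n}0.npz",**d)
    print(n,d["intrinsics"].tolist(),d["R"].tolist(),d["t"].tolist())
    cv2.imwrite(f"pics/{n}0.png",d["frame"][:,:,::-1])
E
```

```text
pics
{'t': 0.0, 'q': array([-1.34441606e+00,  1.31156805e-01,  1.48926478e+00, -1.98340427e-05,
        1.52297109e+00, -8.53708367e-02]), 'dq': array([-0.00130982, -0.00071392, -0.00018509,  0.00107261, -0.0010524 ,
        0.00089603]), 'joint_torque': array([-1.08967934e-04, -5.59834528e+01, -4.91760957e+01,  7.65342289e-02,
        3.49036662e-02, -1.55046887e-04]), 'tool_pos': array([ 0.18394585, -0.57054511,  0.22859798]), 'orientation': array([-1.33950779,  0.97751632, -0.97524055]), 'force': array([-0.56554447, -0.7747506 , -0.16595421]), 'wrist_torque': array([ 0.00332891, -0.01536793, -0.01422695]), 'opening': 0.09302802738667036}
top [[530.3310134177055, 0.0, 313.81301592168626], [0.0, 530.3310134177055, 237.38963419461118], [0.0, 0.0, 1.0]] [[0.013082408668214859, -0.9998994511795851, 0.005471573284031443], [-0.9934096261239032, -0.013620258017677623, -0.11380598971890371], [0.11386907090077246, -0.003946657104005857, -0.9934879257393611]] [-0.06403444662923273, 0.5555493940893041, 1.0382717572099351]
side [[441.274100644862, 0.0, 324.4429709582434], [0.0, 441.274100644862, 235.93398201734558], [0.0, 0.0, 1.0]] [[0.9720270211323486, -0.23454396079802856, -0.012353163228321048], [-0.09903468409507811, -0.36160516723844416, -0.9270565432446097], [0.21296854588121877, 0.9023474017692021, -0.37471798060089073]] [-0.5135812511811115, 0.10600380545581489, 0.8857043554885753]
```

View pictures.

View pics/top0.png

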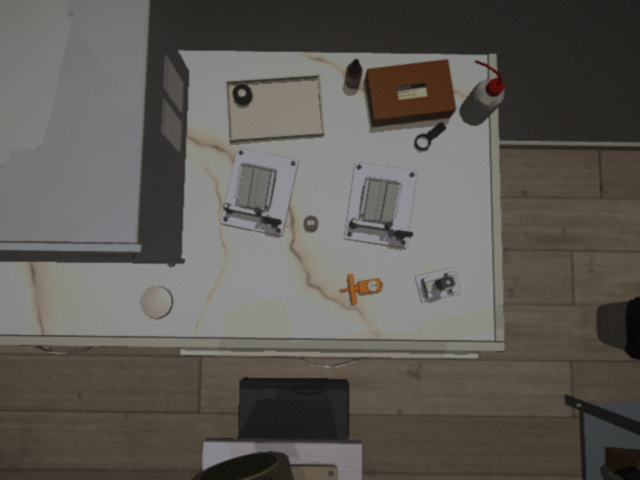

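View pics/side0.png

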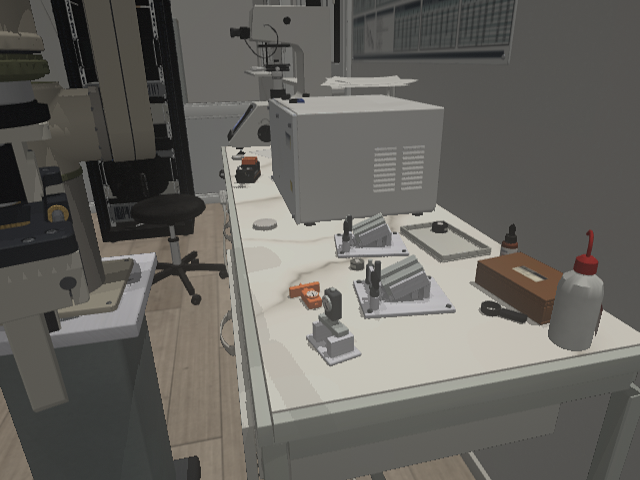

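```bash
cat > h.py <<'E'
import numpy as np,cv2
from scipy.spatial.transform import Rotation as Ro
def load(n): return dict(np.load(n))
def cloud(d,fish=False):
    K=d["intrinsics"];v,u=np.mgrid[:480,:640].astype(float)
    x=(u-K[0,2])/K[0,0];y=(v-K[1,2])/K[1,1];Z=d["depth"]
    if fish:
        r=np.hypot(x,y)+1e-9;s=np.tan(np.minimum(r,1.5))/r;x=x*s;y=y*s
    P=np.stack([x*Z,y*Z,Z],-1);W=(P-d["t"])@d["R"];W[Z<=0]=np.nan
    return W
def ray(d,u,v,z,fish=False):
    K=d["intrinsics"];x=(u-K[0,2])/K[0,0];y=(v-K[1,2])/K[1,1]
    if fish:
        r=np.hypot(x,y)+1e-9;s=np.tan(r)/r;x*=s;y*=s
    c=-d["R"].T@d["t"];w=d["R"].T@np.array([x,y,1.]);return c+w*(z-c[2])/w[2]
E
python3 - <<'E'
from h import *
d=load("top0.npz");W=cloud(d)
f=d["frame"][140:310,200:490,::-1];cv2.imwrite("pics/c1.png",cv2.resize(f,None,fx=2.75,fy=2.75,interpolation=cv2.INTER_CUBIC))
for n,(a,b,c,e) in dict(L=(215,145,303,242),R=(340,155,422,255),G=(410,260,465,308)).items():
    w=W[b:e,a:c]; z=w[...,2]
    for lo,hi in [(.004,.02),(.02,.045),(.045,.075),(.075,.2)]:
        m=(z>lo)&(z<hi)
        if m.sum()<5: continue
        p=w[m];r=cv2.minAreaRect((p[:,:2]*1000).astype(np.float32));print(n,lo,hi,m.sum(),p.mean(0).round(4),[np.round(q,1) for q in r])
print(np.nanmedian(W[270:330,300:340,2]))
E
```

```text
L 0.004 0.02 2887 [0.6535 0.0531 0.0081] [array([650.1,  59.5]), array([199.6, 180.6]), np.float64(0.9)]
L 0.02 0.045 484 [0.6279 0.0654 0.0394] [array([646.6,  57.5]), array([114.6, 114.9]), np.float64(71.9)]
L 0.045 0.075 1412 [0.6529 0.0643 0.0575] [array([643.3,  53.7]), array([121.3, 110.1]), np.float64(72.5)]
L 0.075 0.2 92 [0.6004 0.0395 0.0792] [array([633.6,  46.3]), array([123.1,  44. ]), np.float64(15.6)]
R 0.004 0.02 2944 [ 0.6304 -0.1939  0.0082] [array([ 632.1, -195.7]), array([209.9, 166.6]), np.float64(0.3)]
R 0.02 0.045 537 [ 0.6051 -0.1824  0.0388] [array([ 623. , -194.2]), array([111.3, 114.1]), np.float64(75.6)]
R 0.045 0.075 1373 [ 0.6284 -0.1879  0.0574] [array([ 620.8, -200.2]), array([121.9, 111.4]), np.float64(75.5)]
R 0.075 0.2 92 [ 0.5789 -0.2145  0.0792] [array([ 612.3, -207.8]), array([125.7,  46.9]), np.float64(19.1)]
G 0.004 0.02 544 [ 0.4648 -0.3062  0.007 ] [array([ 467., -312.]), array([ 94.1, 109.6]), np.float64(0.8)]
G 0.02 0.045 289 [ 0.4649 -0.3052  0.0362] [array([ 465.6, -310.5]), array([39.8, 65.9]), np.float64(14.0)]
G 0.045 0.075 68 [ 0.4649 -0.2947  0.0536] [array([ 467.4, -306.1]), array([18.4, 58.6]), np.float64(17.6)]
G 0.075 0.2 182 [ 0.4656 -0.3052  0.0951] [array([ 465.4, -307.3]), array([22.4, 27. ]), np.float64(16.3)]
-8.082860974973525e-05
```

View pics/c1.png

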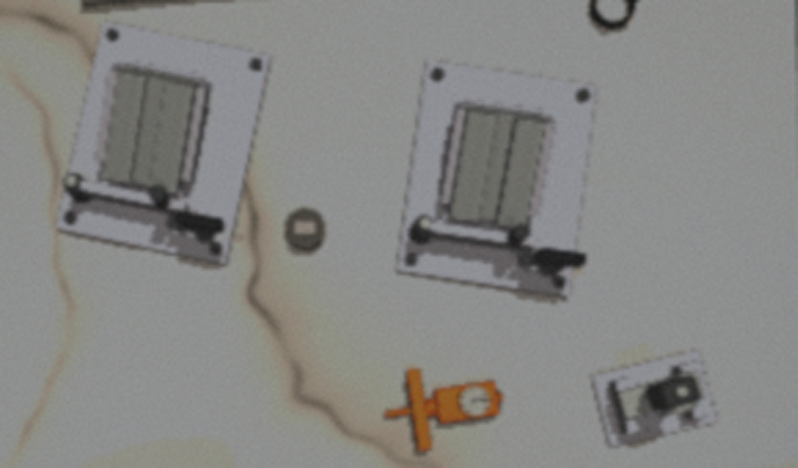

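```bash
cat >> h.py <<'E'
def goal(pos,yaw,tilt=0,tiltyaw=0,n=8):
    """jaw axis x along world direction yaw (deg, mod 180), approach down; tilted by `tilt` deg so that approach leans toward heading tiltyaw"""
    from plant import readout
    s=readout.read_state();R=Ro.from_rotvec(s["orientation"]);best=None
    for k in (0,180):
        a=np.radians(yaw+k);x=np.array([np.cos(a),np.sin(a),0]);y=np.array([0,0,-1.]);B=Ro.from_matrix(np.stack([x,y,np.cross(x,y)],1))
        h=np.radians(tiltyaw);ax=np.cross([0,0,-1.],[np.cos(h),np.sin(h),0]);T=Ro.from_rotvec(np.radians(tilt)*ax)*B
        w=(R.inv()*T).as_rotvec(degrees=True)
        if best is None or np.linalg.norm(w)<np.linalg.norm(best): best=w
    dp=np.array(pos)-s["tool_pos"]
    print("t",round(s["t"],2),"pos",s["tool_pos"].round(4),"F",s["force"].round(1),"open",round(s["opening"],4),"q6",s["q"][5].round(2))
    print("axes x,y,z in world:\n",R.as_matrix().T.round(3))
    print("shift cm tool",(R.inv().apply(dp)*100).round(2),"turn deg",best.round(2),"| per",n,(R.inv().apply(dp)*100/n).round(2),(best/n).round(2))
    # shift if expressed after the turn
    Rt=R*Ro.from_rotvec(best,degrees=True);print("shift after turn",(Rt.inv().apply(dp)*100).round(2))
E
python3 - <<'E'
from h import *
d=load("top0.npz");W=cloud(d)
z=W[...,2];m=np.zeros_like(z,bool);m[260:308,410:465]=1;m&=(z>.085)
h=z[m];print(np.percentile(h,[1,25,50,75,99]).round(4))
mm=m&(z<np.percentile(h,50)+.003)&(z>.09);print(cv2.minAreaRect((W[mm][:,:2]*1000).astype(np.float32)))
goal([.4655,-.307,.20],105)
E
```

```text
[0.0864 0.0945 0.0974 0.0993 0.1051]
((465.82537841796875, -307.52020263671875), (21.888410568237305, 26.124937057495117), 15.329100608825684)
t 0.1 pos [ 0.1839 -0.5706  0.2287] F [-1.1  0.4 -1. ] open 0.0929 q6 -0.09
axes x,y,z in world:
 [[ 0.307 -0.952 -0.002]
 [-0.     0.002 -1.   ]
 [ 0.952  0.307  0.   ]]
shift cm tool [-16.45   2.9   34.88] turn deg [-0.    2.86 -0.1 ] | per 8 [-2.06  0.36  4.36] [-0.    0.36 -0.01]
shift after turn [-18.17   2.87  34.02]
```

```bash
python3 -m creep '[[[0,-2.1,0.4,4.4,0,0.4,0],[0,-2.1,0.4,4.4,0,0.4,0],[0,-2.1,0.4,4.4,0,0.4,0],[0,-2.1,0.4,4.4,0,0.4,0],[0,-2.1,0.4,4.4,0,0.4,0],[0,-2.1,0.4,4.4,0,0.4,0],[0,-2.1,0.4,4.4,0,0.4,0],[0,-2.1,0.4,4.4,0,0.4,0]]]' 20; python3 - <<'E'
from h import *
from plant import optics
goal([.4655,-.307,.14],105)
d=optics.read_camera("wrist");np.savez("w1.npz",**d);cv2.imwrite("pics/w1.png",d["frame"][:,:,::-1]);print(d["intrinsics"],d["R"],d["t"])
E
```

```text
t: 0.9
tool_pos: [0.4759, -0.3063, 0.1923]
orientation: [-1.313, 1.034, -1.024]
force: [0.7, -0.1, -0.4]
opening: 0.093
t 0.9 pos [ 0.4759 -0.3063  0.1923] F [ 0.7 -0.1 -0.4] open 0.093 q6 0.67
axes x,y,z in world:
 [[ 0.24  -0.971 -0.005]
 [-0.004  0.004 -1.   ]
 [ 0.971  0.24  -0.003]]
shift cm tool [-0.16  5.24 -1.01] turn deg [ 0.17 -1.13 -0.27] | per 8 [-0.02  0.65 -0.13] [ 0.02 -0.14 -0.03]
shift after turn [-0.2   5.23 -1.02]
[[371.64829954   0.         318.7085993 ]
 [  0.         371.64829954 246.68565413]
 [  0.           0.           1.        ]] [[ 0.2405064  -0.97063414 -0.00510216]
 [-0.93257744 -0.23252792  0.27609796]
 [-0.2691765  -0.06164517 -0.96111596]] [-0.41141367  0.35081177  0.46360607]
```

View pics/w1.png

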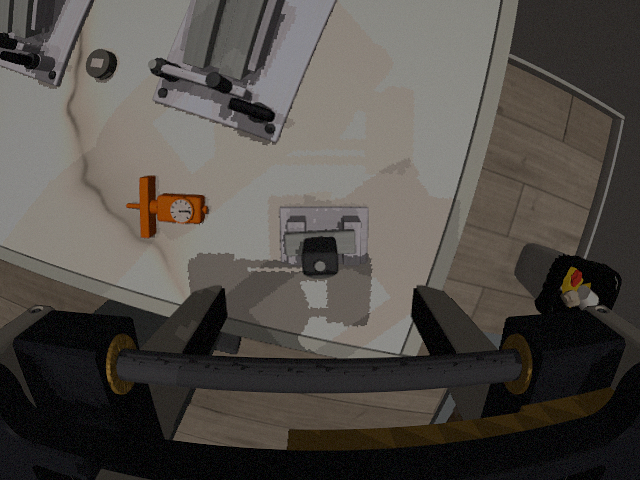

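```bash
python3 - <<'E'
from h import *
d=load("w1.npz");W=cloud(d,True);z=W[...,2]
m0=np.zeros_like(z,bool);m0[195:285,270:375]=1
for lo,hi in [(.003,.012),(.028,.038),(.040,.048),(.09,.102),(.102,.12)]:
    m=m0&(z>lo)&(z<hi)
    if m.sum()>5:
        p=W[m];print(lo,hi,m.sum(),np.median(p,0).round(4),cv2.minAreaRect((p[:,:2]*1000).astype(np.float32)))
print("button",ray(d,320,266,.107,True),np.nanmedian(W[263:270,317:323],(0,1)))
# long edges of base
m=m0&(z>.040)&(z<.048)
p=W[m][:,:2];c=p.mean(0);u,s,v=np.linalg.svd(p-c);print("pca",np.degrees(np.arctan2(v[0,1],v[0,0])))
# fixtures' posts etc later
m=(z>.03)&(W[...,0]>.55);print(m.sum())
E
```

```text
0.003 0.012 2052 [ 0.4818 -0.3105  0.0054] ((467.23785400390625, -313.2490539550781), (56.33870315551758, 83.93992614746094), 13.811908721923828)
0.028 0.038 824 [ 0.4744 -0.3318  0.0334] ((467.2641296386719, -312.1376037597656), (39.68185806274414, 65.72540283203125), 13.962118148803711)
0.04 0.048 1038 [ 0.4719 -0.3089  0.0433] ((469.15478515625, -308.2652893066406), (20.238327026367188, 59.425994873046875), 16.195690155029297)
0.09 0.102 935 [ 0.4704 -0.3086  0.0971] ((466.9661560058594, -309.14801025390625), (22.62519645690918, 25.745742797851562), 16.186315536499023)
0.102 0.12 19 [ 0.4692 -0.3084  0.1024] ((469.24127197265625, -309.1005859375), (7.098632335662842, 5.508068084716797), 89.78898620605469)
button [ 0.47070615 -0.30869716  0.107     ] [ 0.46865651 -0.30880038  0.10142303]
pca -73.38061772606783
10457
```

```bash
python3 -m creep '[[[0,0.02,1.6,-0.15,0,-0.4,0],[0,0.02,2.4,-0.15,0,-0.4,0],[0,0.02,2.4,-0.15,0,-0.4,0],[0,0,2.0,-0.1,0,-0.4,0],[0,0,1.8,-0.1,0,-0.4,0],[0,0,1.3,-0.1,0,-0.3,0],[0,0,1.0,0,0,0,0],[0,0,0.0,0,0,0,0]]]' 20; python3 - <<'E'
from h import *
goal([.469,-.3087,.067],106.2)
E
```

```text
t: 1.75
tool_pos: [0.475, -0.2965, 0.0591]
orientation: [-1.329, 0.996, -0.979]
force: [-0.5, 0.3, 1.0]
opening: 0.0925
t 1.75 pos [ 0.475  -0.2965  0.0591] F [-0.5  0.3  1. ] open 0.0925 q6 0.62
axes x,y,z in world:
 [[ 0.292 -0.956 -0.011]
 [-0.005  0.011 -1.   ]
 [ 0.956  0.292 -0.001]]
shift cm tool [ 0.99 -0.8  -0.93] turn deg [ 0.09  0.79 -0.66] | per 8 [ 0.12 -0.1  -0.12] [ 0.01  0.1  -0.08]
shift after turn [ 1.01 -0.79 -0.92]
```

```bash
python3 -m creep '[[[0,0.3,-0.3,-0.3,0,0.3,-0.2],[0,0.3,-0.3,-0.3,0,0.3,-0.2],[0,0.3,-0.2,-0.3,0,0.2,-0.2],[0,0,0,0,0,0,0],[0,0,0,0,0,0,0],[0,0,0,0,0,0,0],[0,0,0,0,0,0,0],[0,0,0,0,0,0,0]]]' 20; python3 - <<'E'
from h import *
from plant import optics
goal([.469,-.3087,.067],106.2)
d=optics.read_camera("wrist");np.savez("w2.npz",**d)
W=cloud(d,True);z=W[...,2];print(d["t"],-d["R"].T@d["t"])
near=(np.hypot(W[...,0]-.468,W[...,1]+.31)<.05)
for lo,hi in [(.028,.038),(.040,.048),(.09,.102)]:
    m=near&(z>lo)&(z<hi)
    if m.sum()>5: print(lo,m.sum(),cv2.minAreaRect((W[m][:,:2]*1000).astype(np.float32)))
E
```

```text
t: 2.55
tool_pos: [0.4708, -0.3111, 0.0724]
orientation: [-1.33, 0.995, -1.006]
force: [0.0, 0.1, -0.3]
opening: 0.093
t 2.55 pos [ 0.4708 -0.3111  0.0724] F [ 0.   0.1 -0.3] open 0.093 q6 0.62
axes x,y,z in world:
 [[ 0.277 -0.961  0.006]
 [ 0.004 -0.005 -1.   ]
 [ 0.961  0.277  0.003]]
shift cm tool [-0.28  0.54 -0.11] turn deg [-0.15 -0.13  0.34] | per 8 [-0.04  0.07 -0.01] [-0.02 -0.02  0.04]
shift after turn [-0.28  0.54 -0.11]
[-0.43058792  0.36467831  0.33601289] [ 0.54382397 -0.28975359  0.22715466]
0.028 1880 ((467.0100402832031, -312.5535888671875), (40.70765686035156, 65.53666687011719), 14.007155418395996)
0.04 2671 ((468.9449768066406, -308.9170227050781), (20.719961166381836, 60.49967956542969), 16.929853439331055)
0.09 3235 ((471.10931396484375, -309.5685729980469), (17.969289779663086, 97.91365051269531), 15.350385665893555)
```

```bash
python3 -m creep '[[[0,-0.1,0.2,-0.05,0,0,0.1],[0,-0.1,0.2,-0.05,0,0,0.1],[0,0,0,0,0,0,0],[0,0,0,0,0,0,0],[1,0,0,0,0,0,0],[1,0,0,0,0,0,0],[1,0,0,0,0,0,0],[1,0,0,0,0,0,0]]]' 30; python3 - <<'E'
from h import *
goal([.469,-.3087,.067],106.2)
E
```

```text
t: 3.4
tool_pos: [0.469, -0.3087, 0.0674]
orientation: [-1.328, 0.998, -1.001]
force: [-0.3, 0.5, -0.5]
opening: 0.0657
t 3.4 pos [ 0.469  -0.3087  0.0674] F [-0.3  0.5 -0.5] open 0.0657 q6 0.62
axes x,y,z in world:
 [[ 0.277 -0.961  0.001]
 [ 0.002 -0.    -1.   ]
 [ 0.961  0.277  0.002]]
shift cm tool [-0.    0.04  0.01] turn deg [-0.11 -0.11  0.06] | per 8 [-0.  0.  0.] [-0.01 -0.01  0.01]
shift after turn [-0.    0.04  0.01]
```

```bash
python3 -m creep '[[[1,0,0,0,0,0,0],[1,0,0,0,0,0,0],[1,0,0,0,0,0,0],[1,0,0,0,0,0,0],[1,0,0,0,0,0,0],[1,0,0,0,0,0,0],[1,0,0,0,0,0,0],[1,0,0,0,0,0,0]]]' 30; python3 - <<'E'
from h import *
goal([.469,-.3087,.2],106.2)
for nm,fish in (("top0",0),("w1",1)):
  d=load(nm+".npz");W=cloud(d,fish);z=W[...,2]
  for n,c in dict(R=(.630,-.194),L=(.654,.06)).items():
    near=np.hypot(W[...,0]-c[0],W[...,1]-c[1])<.11
    m=near&(z>.004)&(z<.012);pl=cv2.minAreaRect((W[m][:,:2]*1000).astype(np.float32))
    # bar face plane by ransac on points .035-.09 in the bar region
    nearb=np.hypot(W[...,0]-c[0]-.01,W[...,1]-c[1])<.035
    p=W[nearb&(z>.03)&(z<.09)];rng=np.random.default_rng(0);best=0
    for _ in range(300):
        a,b,e=p[rng.choice(len(p),3,False)];k=np.cross(b-a,e-a);L=np.linalg.norm(k)
        if L<1e-9: continue
        k/=L;i=abs((p-a)@k)<.002
        if i.sum()>best and abs(k[2])>.8: best=i.sum();I=i
    q=p[I];cc=q.mean(0);k=np.linalg.svd(q-cc)[2][2];k*=np.sign(k[2])
    f=near&(abs((W-cc)@k)<.0025)&(z>.03);
    ks=near&((W-cc)@k<-.004)&((W-cc)@k>-.02)&(np.hypot(W[...,0]-cc[0],W[...,1]-cc[1])<.02)
    e1=np.array([-k[0],-k[1],0]);e1=e1/np.linalg.norm(e1)  # uphill heading
    ex=np.cross(np.cross(k,e1),k);ex/=np.linalg.norm(ex);ey=np.cross(k,ex)
    A=np.stack([(W-cc)@ex,(W-cc)@ey],-1)
    F=A[f];print(nm,n,"plate",[np.round(x,1) for x in pl],"\n face c",cc.round(4),"n",k.round(3),"tilt",np.degrees(np.arccos(k[2])).round(1),"uphill yaw",np.degrees(np.arctan2(e1[1],e1[0])).round(1),best,len(p))
    r=cv2.minAreaRect((F*1000).astype(np.float32));print(" face rect(mm in ex,ey)",[np.round(x,1) for x in r], "center world",(cc+ex*r[0][0]/1e3+ey*r[0][1]/1e3).round(4))
    hh,ed=np.histogram(F[abs(F[:,0])<.03][:,1]*1000,bins=np.arange(-36,37,2));print(" hist y",hh)
    D=((W-cc)@k)[near&(abs(A[...,1])<.03)&(abs(A[...,0])<.03)];print(" depth hist",np.histogram(D*1000,bins=np.arange(-18,4,1))[0])
E
```

```text
t: 4.2
tool_pos: [0.469, -0.3088, 0.0675]
orientation: [-1.328, 0.998, -1.002]
force: [-0.3, -0.0, 0.3]
opening: 0.0258
t 4.2 pos [ 0.469  -0.3088  0.0675] F [-0.3 -0.   0.3] open 0.0258 q6 0.62
axes x,y,z in world:
 [[ 0.277 -0.961  0.001]
 [ 0.002 -0.001 -1.   ]
 [ 0.961  0.277  0.002]]
shift cm tool [  0.   -13.25   0.03] turn deg [-0.12 -0.11  0.07] | per 8 [ 0.   -1.66  0.  ] [-0.01 -0.01  0.01]
shift after turn [-1.000e-02 -1.325e+01  0.000e+00]
top0 R plate [array([ 631.8, -193. ]), array([202.7, 207.6]), np.float64(45.8)] 
 face c [ 0.6368 -0.1891  0.062 ] n [-0.44   0.058  0.896] tilt 26.3 uphill yaw -7.5 407 952
 face rect(mm in ex,ey) [array([-20.9,   9.5]), array([88.7, 99. ]), np.float64(89.1)] center world [ 0.6195 -0.1772  0.0527]
 hist y [ 0  0  0  0 13 21 20 26 22 26 18 26 21 22 23  0  0  0  0  0  0  5 24 22
 26 20 24 22 23 28 24 26  9  0  0  0]
 depth hist [  7  23  33  35  38  29  28  19   4  17   8   7   8  22  29  38  87 132
 121  99  54]
top0 L plate [array([654.3,  65.4]), array([205.7, 197.8]), np.float64(64.2)] 
 face c [0.6609 0.063  0.0618] n [-0.412  0.076
[... 769 characters left out ...]
   0   0   0   0  74 134 128 120 115 124 111 107 121 112  99   9   0]
 depth hist [   0    1   45  223  260   85   37   38   51   72  203  236   97   57
   47   57  287 1042 1073  337   16]
w1 L plate [array([623.9,  61.4]), array([130.5, 101.2]), np.float64(79.1)] 
 face c [0.6425 0.0605 0.0527] n [-0.416  0.081  0.906] tilt 25.1 uphill yaw -11.0 383 658
 face rect(mm in ex,ey) [array([-15. , -14.2]), array([101.7,  55.3]), np.float64(73.0)] center world [0.6264 0.0491 0.0463]
 hist y [ 0  0  0  0  0  2 48 62 47 35 42 40 38 34 43 29 31  4  2  0  0  0  0 15
 56 35 39 31 32 28 26 29 23 10  2  0]
 depth hist [ 12  10  10  10  12  16  14  14  12  26  90 129  82  31  58  38  76 247
 320 102  14]
```

```bash
python3 -m creep '[[[1,0,-1,0,0,0,0],[1,0,-2,0,0,0,0],[1,0,-2,0,0,0,0],[1,0,-2,0,0,0,0],[1,0,-2,0,0,0,0],[1,0,-2,0,0,0,0],[1,0,-1,0,0,0,0],[1,0,0,0,0,0,0]]]' 30; python3 - <<'E'
from h import *
n=np.array([-.422,.054,.905]);P=np.array([.632,-.1895,.059])
print(P+n*.1134)
goal(P+n*.1134,82.7,25,-7.3)
d=load("top0.npz");W=cloud(d)
for c,k,y in (([.6368,-.1891,.062],[-.43,.056,.9],-7.4),([.6609,.063,.0618],[-.414,.078,.907],-10.7)):
    k=np.array(k);k/=np.linalg.norm(k);a=np.radians(y);e=np.array([np.cos(a),np.sin(a),0]);ex=e-k*(e@k);ex/=np.linalg.norm(ex);ey=np.cross(k,ex)
    D=W-c;m=(abs(D@k)<.003)&(abs(D@ey)<.025)&(abs(D@ex)<.08);x=np.sort((D@ex)[m]);print(np.histogram(x*1e3,bins=np.arange(-60,62,4))[0])
E
```

```text
t: 5.0
tool_pos: [0.467, -0.3073, 0.193]
orientation: [-1.328, 1.002, -0.997]
force: [0.7, -0.3, -2.2]
opening: 0.0256
[ 0.5841452 -0.1833764  0.161627 ]
t 5.0 pos [ 0.467  -0.3073  0.193 ] F [ 0.7 -0.3 -2.2] open 0.0256 q6 0.62
axes x,y,z in world:
 [[ 0.277 -0.961 -0.003]
 [-0.002  0.003 -1.   ]
 [ 0.961  0.277 -0.001]]
shift cm tool [-8.65  3.15 14.69] turn deg [24.73 22.99 -5.25] | per 8 [-1.08  0.39  1.84] [ 3.09  2.87 -0.66]
shift after turn [-13.78   7.09   7.78]
[ 0  1 22 29 33 35 29 31 32 37 32 29 30 29 35 30 38 28 32 26 35 33  3  0
  0  0  0  0  0  0]
[ 0  0 24 32 31 27 33 33 31 31 34 35 26 35 37 34 29 37 33 32 31 33  6  0
  0  0  0  0  0  0]
```

```bash
python3 -m creep '[[[1,-1.1,0.2,1.8,3.1,2.9,-0.7],[1,-1.2,0.2,1.7,3.1,2.9,-0.7],[1,-1.3,0.3,1.6,3.1,2.9,-0.7],[1,-1.3,0.4,1.4,3.1,2.9,-0.7],[1,-1.4,0.6,1.3,3.1,2.9,-0.7],[1,-1.5,0.7,1.1,3.1,2.9,-0.7],[1,-1.5,0.8,0.9,2.5,2.3,-0.5],[1,0,0,0,0,0,0]]]' 30; python3 - <<'E'
from h import *
from plant import optics
n=np.array([-.422,.054,.905]);P=np.array([.632,-.1895,.059])
goal(P+n*.1034,82.7,25.1,-7.4)
d=optics.read_camera("wrist");np.savez("w3.npz",**d);cv2.imwrite("pics/w3.png",d["frame"][:,:,::-1])
E
```

```text
t: 5.8
tool_pos: [0.5572, -0.1961, 0.1639]
orientation: [-0.901, 0.975, -1.44]
force: [-0.6, 0.0, -2.5]
opening: 0.026
t 5.8 pos [ 0.5572 -0.1961  0.1639] F [-0.6  0.  -2.5] open 0.026 q6 1.07
axes x,y,z in world:
 [[-0.086 -0.996  0.005]
 [ 0.365 -0.037 -0.93 ]
 [ 0.927 -0.078  0.367]]
shift cm tool [-1.49  2.15  2.38] turn deg [ 3.56  2.27 -0.69] | per 8 [-0.19  0.27  0.3 ] [ 0.45  0.28 -0.09]
shift after turn [-1.61  2.27  2.18]
```

View pics/w3.png

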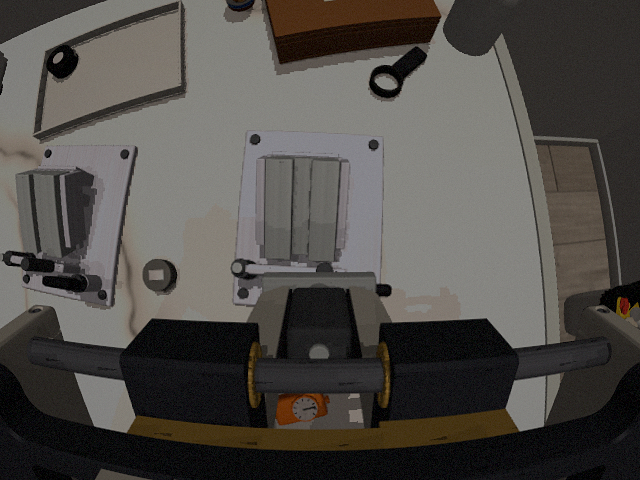

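```bash
cat > bar.py <<'E'
from h import *
def bar(W,c,verbose=True):
    c=np.array(c);z=W[...,2]
    p=W[(np.linalg.norm(W-c,axis=-1)<.04)&(z>.03)];rng=np.random.default_rng(0);best=0
    for _ in range(400):
        a,b,e=p[rng.choice(len(p),3,False)];k=np.cross(b-a,e-a);L=np.linalg.norm(k)
        if L<1e-9 or abs(k[2]/L)<.8: continue
        k/=L;i=abs((p-a)@k)<.0015
        if i.sum()>best: best=i.sum();I=i
    q=p[I];cc=q.mean(0);k=np.linalg.svd(q-cc)[2][2];k*=np.sign(k[2])
    e=np.array([-k[0],-k[1],0]);ex=e-k*(e@k);ex/=np.linalg.norm(ex);ey=np.cross(k,ex)
    D=W-cc;n_=D@k;A=D@ex;B=D@ey
    near=(abs(n_)<.003)&(abs(A)<.07)&(abs(B)<.04)
    # keyway edges in slices along the slope -> line fit
    pts=[]
    for s in np.arange(-.03,.031,.004):
        b=np.sort(B[near&(abs(A-s)<.002)]);b=b[abs(b)<.027]
        if len(b)<10: continue
        g=np.diff(b);j=np.argmax(g)
        if .010<g[j]<.017: pts.append((s,(b[j]+b[j+1])/2,g[j]))
    pts=np.array(pts);f=np.polyfit(pts[:,0],pts[:,1],1)
    inb=near&(abs(B)<.026);lo,hi=np.percentile(A[inb],[1,99])
    mid=cc+ey*f[1]
    dirn=ex+ey*f[0];dirn/=np.linalg.norm(dirn)
    print("n",k.round(3),"tilt",np.degrees(np.arccos(k[2])).round(1),"keyway pt",mid.round(4),"dir",dirn.round(3),"yaw",np.degrees(np.arctan2(dirn[1],dirn[0])).round(1),"gap",np.median(pts[:,2]).round(4),"slices",len(pts),"range",lo.round(3),hi.round(3))
    ins=(abs(B-f[0]*A-f[1])<.004)&(abs(A)<.03);print("floor hist(-18..2)",np.histogram(n_[ins]*1e3,np.arange(-18,3))[0])
    return k,mid,dirn
E
python3 - <<'E'
from bar import *
from plant import optics
d=load("w3.npz");W=cloud(d,True);bar(W,[.632,-.19,.059]);
print("L");
try: bar(W,[.652,.062,.058])
except Exception as e: print(e)
d=optics.read_camera("top");np.savez("top1.npz",**d);print("top again");T=load("top0.npz");bar(cloud(T),[.632,-.19,.059]);bar(cloud(T),[.652,.062,.058])
# gauge base in tool frame from w3: top of base at 10 mm above the underside
from plant import readout
s=readout.read_state();R=Ro.from_rotvec(s["orientation"]);Q=R.inv().apply((W.reshape(-1,3)-s["tool_pos"])).reshape(W.shape)
m=(abs(Q[...,0])<.05)&(abs(Q[...,1]-.0234)<.006)&(abs(Q[...,2])<.03);p=Q[m]
print("base in tool",m.sum(),np.median(p,0).round(4),np.percentile(p[:,0],[1,99]),np.percentile(p[:,2],[1,99]))
E
```

```text
n [-0.419  0.057  0.906] tilt 25.0 keyway pt [ 0.6324 -0.1894  0.0589] dir [ 0.898 -0.118  0.423] yaw -7.5 gap 0.0145 slices 16 range -0.045 0.034
floor hist(-18..2) [  0   0  47 274 334  74   1   0   0   0   0   0   0   0   0   0   0   0
   0   0]
L
n [-0.416  0.077  0.906] tilt 25.0 keyway pt [0.6534 0.0635 0.0575] dir [ 0.89  -0.173  0.423] yaw -11.0 gap 0.0134 slices 16 range -0.041 0.037
floor hist(-18..2) [ 0  0  0  0  0  0  0  0  0  7 58 80 19  0  0  0  0  0  0  0]
top again
n [-0.413  0.07   0.908] tilt 24.8 keyway pt [ 0.6304 -0.1875  0.0587] dir [ 0.899 -0.128  0.419] yaw -8.1 gap 0.0153 slices 16 range -0.059 0.035
floor hist(-18..2) [ 2  6 19 17 25 21 14  6  4  0  0  0  0  0  0  0  0  0  0  0]
n [-0.43   0.073  0.9  ] tilt 25.9 keyway pt [0.6521 0.0657 0.0579] dir [ 0.883 -0.175  0.436] yaw -11.2 gap 0.0152 slices 13 range -0.057 0.038
floor hist(-18..2) [ 0  0  0  0  0  1  2  5  9 14 21 30 15  6  8  4  0  0  0  0]
base in tool 1543 [-0.0014  0.0258  0.0062] [-0.03081592  0.02758682] [0.00077983 0.0089857 ]
```

```bash
python3 - <<'E'
from h import *
n=np.array([-.419,.057,.906]);P=np.array([.6324,-.1896,.0589])
goal(P+n*.0684,82.5,25.0,-7.5)
E
```

```text
t 5.9 pos [ 0.5574 -0.1979  0.1655] F [-0.8 -0.2 -1.9] open 0.0257 q6 1.07
axes x,y,z in world:
 [[-0.085 -0.996  0.007]
 [ 0.365 -0.038 -0.93 ]
 [ 0.927 -0.076  0.367]]
shift cm tool [-1.65  5.79  2.57] turn deg [ 3.48  2.57 -0.64] | per 8 [-0.21  0.72  0.32] [ 0.43  0.32 -0.08]
shift after turn [-1.82  5.92  2.14]
```

```bash
python3 -m creep '[[[1,-0.3,0,0.5,1.2,0.9,-0.2],[1,-0.3,0.4,0.5,1.2,0.9,-0.2],[1,-0.3,0.8,0.5,1,0.7,-0.2],[1,-0.3,1,0.3,0,0,0],[1,-0.3,1,0.2,0,0,0],[1,-0.2,1,0.1,0,0,0],[1,0,0.5,0,0,0,0],[1,0,0,0,0,0,0]]]' 30; python3 - <<'E'
from h import *
n=np.array([-.419,.057,.906]);P=np.array([.6324,-.1896,.0589])
goal(P+n*.0584,82.5,25.0,-7.5)
E
```

```text
t: 6.7
tool_pos: [0.6011, -0.1897, 0.1304]
orientation: [-0.836, 0.953, -1.501]
force: [-0.4, 0.6, -2.6]
opening: 0.0257
t 6.7 pos [ 0.6011 -0.1897  0.1304] F [-0.4  0.6 -2.6] open 0.0257 q6 1.15
axes x,y,z in world:
 [[-0.133 -0.991  0.002]
 [ 0.42  -0.058 -0.906]
 [ 0.898 -0.12   0.424]]
shift cm tool [-0.43  1.95 -0.21] turn deg [-0.07 -0.11  0.17] | per 8 [-0.05  0.24 -0.03] [-0.01 -0.01  0.02]
shift after turn [-0.43  1.95 -0.21]
```

```bash
python3 -m creep '[[[1,-0.1,0.3,-0.05,0,0,0],[1,-0.1,0.4,-0.1,0,0,0],[1,-0.1,0.5,0,0,0,0],[1,0,0.3,0,0,0,0],[1,0,0,0,0,0,0],[1,0,0,0,0,0,0],[1,0,0,0,0,0,0],[1,0,0,0,0,0,0]]]' 30; python3 - <<'E'
from bar import *
from plant import optics,readout
d=optics.read_camera("wrist");W=cloud(d,True)
n=np.array([-.419,.057,.906]);P=np.array([.6324,-.1896,.0589])
goal(P+n*.0334,82.5,25.0,-7.5)
try: bar(W,[.642,-.191,.063])
except Exception as e: print(e)
s=readout.read_state();R=Ro.from_rotvec(s["orientation"]);Q=R.inv().apply((W.reshape(-1,3)-s["tool_pos"])).reshape(W.shape)
f=d["frame"][150:400,180:460,::-1];cv2.imwrite("pics/w4.png",cv2.resize(f,None,fx=2.2,fy=2.2))
E
```

```text
t: 7.5
tool_pos: [0.6069, -0.1876, 0.1156]
orientation: [-0.836, 0.953, -1.501]
force: [1.1, -0.4, -2.3]
opening: 0.0259
t 7.55 pos [ 0.607  -0.1876  0.1157] F [ 0.1 -0.7 -1.5] open 0.026 q6 1.15
axes x,y,z in world:
 [[-0.134 -0.991  0.002]
 [ 0.42  -0.059 -0.906]
 [ 0.898 -0.12   0.424]]
shift cm tool [-0.15  2.88 -0.1 ] turn deg [-0.1  -0.11  0.19] | per 8 [-0.02  0.36 -0.01] [-0.01 -0.01  0.02]
shift after turn [-0.14  2.88 -0.1 ]
n [-0.413  0.054  0.909] tilt 24.6 keyway pt [ 0.648  -0.1913  0.0662] dir [ 0.901 -0.12   0.416] yaw -7.6 gap 0.0146 slices 10 range -0.017 0.017
floor hist(-18..2) [  5   7  31 280 362  50   0   0   0   0   0   0   0   0   0   0   0   0
   0   0]
```

View pics/w4.png

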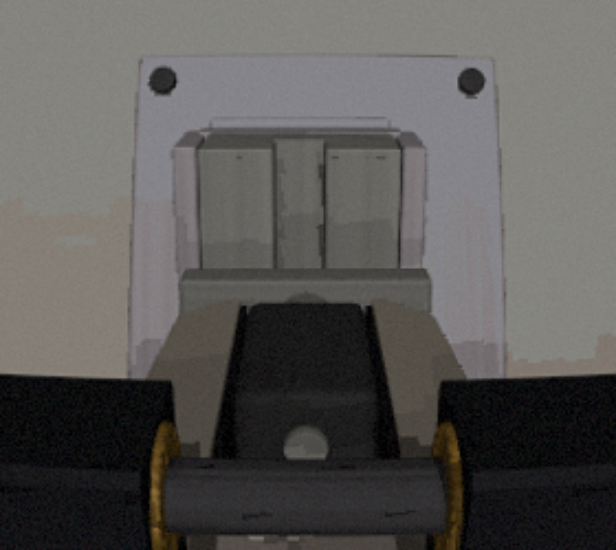

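```bash
python3 -m creep '[[[1,-0.08,0.1,-0.05,0,0,0.1],[1,-0.05,0.3,-0.03,0,0,0.1],[1,0,0.4,0,0,0,0],[1,0,0.4,0,0,0,0],[1,0,0.3,0,0,0,0],[1,0,0.2,0,0,0,0],[1,0,0,0,0,0,0],[1,0,0,0,0,0,0]]]' 30; python3 - <<'E'
from h import *
n=np.array([-.419,.057,.906]);P=np.array([.6324,-.1896,.0589])
goal(P+n*.0334,82.5,25.0,-7.5)
E
```

```text
t: 8.35
tool_pos: [0.6141, -0.1871, 0.0982]
orientation: [-0.834, 0.954, -1.498]
force: [-0.5, 0.1, -2.7]
opening: 0.0257
t 8.35 pos [ 0.6141 -0.1871  0.0982] F [-0.5  0.1 -2.7] open 0.0257 q6 1.14
axes x,y,z in world:
 [[-0.132 -0.991 -0.001]
 [ 0.42  -0.055 -0.906]
 [ 0.898 -0.12   0.424]]
shift cm tool [0.01 1.   0.01] turn deg [-0.08 -0.11 -0.04] | per 8 [0.   0.13 0.  ] [-0.01 -0.01 -0.  ]
shift after turn [0.   1.   0.01]
```

```bash
python3 -m creep '[[[1,0,0.15,0,0,0,0],[1,0,0.15,0,0,0,0],[1,0,0.15,0,0,0,0],[1,0,0.15,0,0,0,0],[1,0,0.1,0,0,0,0],[1,0,0.1,0,0,0,0],[1,0,0,0,0,0,0],[1,0,0,0,0,0,0]]]' 30; python3 - <<'E'
from h import *
n=np.array([-.419,.057,.906]);P=np.array([.6324,-.1896,.0589])
goal(P+n*.0334,82.5,25.0,-7.5)
E
```

```text
t: 9.15
tool_pos: [0.6179, -0.1877, 0.0912]
orientation: [-0.834, 0.953, -1.498]
force: [-1.7, 0.6, -0.7]
opening: 0.0261
t 9.15 pos [ 0.6179 -0.1877  0.0912] F [-1.7  0.6 -0.7] open 0.0261 q6 1.14
axes x,y,z in world:
 [[-0.132 -0.991 -0.001]
 [ 0.421 -0.055 -0.905]
 [ 0.897 -0.12   0.424]]
shift cm tool [-0.01  0.2  -0.04] turn deg [-0.12 -0.1  -0.02] | per 8 [-0.    0.03 -0.01] [-0.01 -0.01 -0.  ]
shift after turn [-0.01  0.2  -0.04]
```

```bash
python3 -m creep '[[[1,0,0.05,0,0,0,0],[1,0,0.05,0,0,0,0],[1,0,0.05,0,0,0,0],[1,0,0.05,0,0,0,0],[1,0,0.05,0,0,0,0],[1,0,0.05,0,0,0,0],[1,0,0.05,0,0,0,0],[1,0,0,0,0,0,0]]]' 30; python3 - <<'E'
from h import *
n=np.array([-.419,.057,.906]);P=np.array([.6324,-.1896,.0589])
goal(P+n*.0334,82.5,25.0,-7.5)
E
```

```text
t: 9.95
tool_pos: [0.6184, -0.1878, 0.0905]
orientation: [-0.836, 0.954, -1.497]
force: [-1.9, -0.4, -0.3]
opening: 0.0256
t 9.95 pos [ 0.6184 -0.1878  0.0905] F [-1.9 -0.4 -0.3] open 0.0256 q6 1.14
axes x,y,z in world:
 [[-0.131 -0.991 -0.001]
 [ 0.419 -0.054 -0.906]
 [ 0.898 -0.119  0.423]]
shift cm tool [-0.01  0.12 -0.06] turn deg [ 0.   -0.03 -0.05] | per 8 [-0.    0.01 -0.01] [ 0.   -0.   -0.01]
shift after turn [-0.01  0.12 -0.06]
```

```bash
python3 -m creep '[[[1,0,0.1,0,0,0,0],[1,0,0.1,0,0,0,0],[1,0,0.1,0,0,0,0],[1,0,0.1,0,0,0,0],[1,0,0.1,0,0,0,0],[1,0,0.1,0,0,0,0],[1,0,0.1,0,0,0,0],[1,0,0.1,0,0,0,0]]]' 30; python3 - <<'E'
from h import *
n=np.array([-.419,.057,.906]);P=np.array([.6324,-.1896,.0589])
goal(P+n*.0334,82.5,25.0,-7.5)
E
```

```text
t: 10.75
tool_pos: [0.6189, -0.1879, 0.0904]
orientation: [-0.841, 0.958, -1.492]
force: [-17.5, 4.0, 15.8]
opening: 0.0258
t 10.75 pos [ 0.6189 -0.1879  0.0904] F [-17.5   4.   15.8] open 0.0258 q6 1.14
axes x,y,z in world:
 [[-0.128 -0.992 -0.001]
 [ 0.414 -0.052 -0.909]
 [ 0.901 -0.116  0.417]]
shift cm tool [-0.01  0.1  -0.1 ] turn deg [ 0.35  0.14 -0.12] | per 8 [-0.    0.01 -0.01] [ 0.04  0.02 -0.01]
shift after turn [-0.01  0.1  -0.1 ]
```

```bash
python3 -m creep '[[[1,0,0.03,-0.02,0,0,0],[1,0,0.03,0,0,0,0],[1,0,0.03,0,0,0,0],[1,0,0.03,0,0,0,0],[1,0,0.03,0,0,0,0],[1,0,0.03,0,0,0,0],[1,0,0.03,0,0,0,0],[1,0,0.03,0,0,0,0]]]' 30; python3 - <<'E'
from bar import *
from plant import optics,readout
goal([.6189,-.1879,.0904],82.5,25.0,-7.5)
d=optics.read_camera("wrist");np.savez("w5.npz",**d);s=readout.read_state()
for nm in ("w3","w5"):
    d=load(nm+".npz");W=cloud(d,True)
    # approximate tool frame through the camera frame: print camera-frame depth round the button
    print(nm,np.round(d["depth"][344:364:2,318]*1e3,0))
f=np.hstack([load(x+".npz")["frame"][270:370,270:370,::-1] for x in("w3","w5")])
dd=optics.read_camera("side");np.savez("s5.npz",**dd)
g=dd["frame"][235:320,350:460,::-1]
a=cv2.resize(f,(640,320),interpolation=cv2.INTER_CUBIC);b=cv2.resize(g,(330,255),interpolation=cv2.INTER_CUBIC);o=np.zeros((575,640,3),np.uint8);o[:320]=a;o[320:,:330]=b;cv2.imwrite("pics/read.png",o)
E
```

```text
t: 11.55
tool_pos: [0.619, -0.188, 0.0905]
orientation: [-0.843, 0.958, -1.491]
force: [-9.1, 1.3, 7.0]
opening: 0.0256
t 11.55 pos [ 0.619  -0.188   0.0905] F [-9.1  1.3  7. ] open 0.0256 q6 1.14
axes x,y,z in world:
 [[-0.127 -0.992 -0.001]
 [ 0.412 -0.052 -0.91 ]
 [ 0.902 -0.115  0.416]]
shift cm tool [-0.01  0.01 -0.01] turn deg [ 0.44  0.19 -0.13] | per 8 [-0.  0. -0.] [ 0.05  0.02 -0.02]
shift after turn [-0.01  0.01 -0.01]
w3 [139. 136. 135. 136. 135. 137. 139.  79.  80.  77.]
w5 [139. 140. 139. 137. 132. 131. 129.  79.  78.  78.]
```

View pics/read.png

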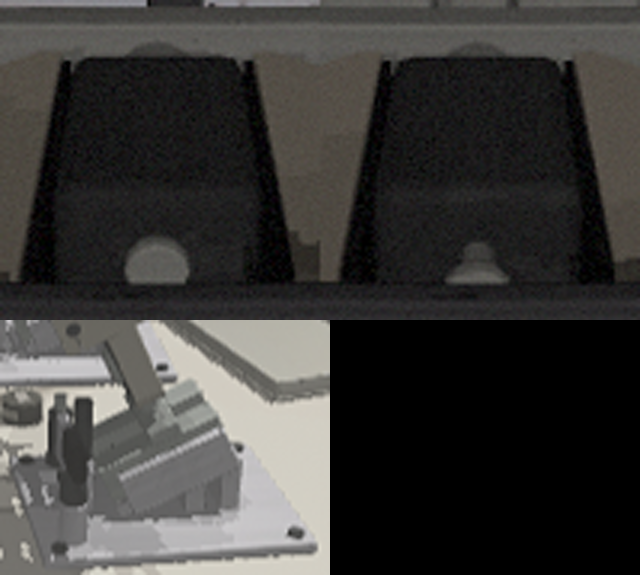

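```bash
python3 - <<'E'
from bar import *
d=load("w5.npz");W=cloud(d,True)
k,m,e=bar(W,[.648,-.1915,.0665]);ey=np.cross(k,e)
D=W-m;n_=D@k;A=D@e;B=D@ey
s=(n_>.004)&(n_<.016)&(abs(B)<.034)&(A<.0)&(A>-.05)&(abs(B)>.016);print(s.sum(),"base-top height over face mm",np.percentile(n_[s]*1e3,[5,50,95]).round(1),"A",np.percentile(A[s],[2,98]).round(4),"B",np.percentile(B[s],[1,99]).round(4))
c=np.c_[A[s],B[s],np.ones(s.sum())];print(np.linalg.lstsq(c,n_[s],rcond=None)[0].round(4))
s=(n_>.004)&(n_<.016)&(A<0)&(A>-.05)&(abs(B)<.05);print(np.percentile(B[s],[.5,99.5]))
goal([.619,-.188,.0905],82.5,25.0,-7.5)
E
```

```text
n [-0.41   0.066  0.91 ] tilt 24.5 keyway pt [ 0.6522 -0.1924  0.0683] dir [ 0.902 -0.116  0.415] yaw -7.3 gap 0.0141 slices 5 range -0.013 0.012
floor hist(-18..2) [  0  10  41 329 297  50   0   0   0   0   0   0   0   0   0   0   0   0
   2   6]
775 base-top height over face mm [ 5.4  9.5 10.9] A [-0.0193 -0.0115] B [-0.0297  0.0293]
[-0.3714  0.0114  0.0038]
[-0.02966134  0.02934101]
t 11.65 pos [ 0.619  -0.188   0.0906] F [-9.2  2.2  6.7] open 0.0261 q6 1.14
axes x,y,z in world:
 [[-0.127 -0.992 -0.001]
 [ 0.412 -0.052 -0.909]
 [ 0.902 -0.115  0.416]]
shift cm tool [ 0.    0.01 -0.  ] turn deg [ 0.44  0.19 -0.13] | per 8 [ 0.  0. -0.] [ 0.05  0.02 -0.02]
shift after turn [ 0.    0.01 -0.  ]
```

```bash
python3 -m creep '[[[1,0,-0.5,0,0,0,0],[1,0,-1.5,0,0,0,0],[1,0,-2,0,0,0,0],[1,0,-2,0,0,0,0],[1,0,-2,0,0,0,0],[1,0,-1.5,0,0,0,0],[1,0,-0.5,0,0,0,0],[1,0,0,0,0,0,0]]]' 30; python3 - <<'E'
from h import *
goal([.467,-.3128,.17],104)
E
```

```text
t: 12.45
tool_pos: [0.5764, -0.1824, 0.1836]
orientation: [-0.842, 0.958, -1.491]
force: [0.4, -0.1, -2.7]
opening: 0.0257
t 12.45 pos [ 0.5764 -0.1824  0.1836] F [ 0.4 -0.1 -2.7] open 0.0257 q6 1.15
axes x,y,z in world:
 [[-0.127 -0.992 -0.001]
 [ 0.413 -0.052 -0.909]
 [ 0.902 -0.116  0.416]]
shift cm tool [14.32 -2.6  -8.92] turn deg [-24.31 -20.98   4.52] | per 8 [ 1.79 -0.32 -1.12] [-3.04 -2.62  0.57]
shift after turn [ 10.     1.36 -13.77]
```

```bash
python3 -m creep '[[[1,2,-0.4,-1.3,-3.4,-2.9,0.6],[1,1.9,-0.3,-1.4,-3.4,-2.9,0.6],[1,1.8,-0.2,-1.5,-3.4,-2.9,0.6],[1,1.7,-0.1,-1.7,-3.4,-2.9,0.6],[1,1.6,0,-1.8,-3.4,-2.9,0.6],[1,1.5,0.1,-1.9,-3.4,-2.9,0.6],[1,1.4,0.1,-1.9,-3,-2.6,0.6],[1,0,0,0,0,0,0]]]' 30; python3 - <<'E'
from h import *
goal([.467,-.3128,.12],104)
E
```

```text
t: 13.25
tool_pos: [0.4607, -0.309, 0.1575]
orientation: [-1.313, 1.033, -1.023]
force: [0.3, 0.1, -2.0]
opening: 0.0257
t 13.25 pos [ 0.4607 -0.309   0.1575] F [ 0.3  0.1 -2. ] open 0.0257 q6 0.64
axes x,y,z in world:
 [[ 0.24  -0.971 -0.005]
 [-0.004  0.004 -1.   ]
 [ 0.971  0.241 -0.003]]
shift cm tool [0.54 3.75 0.54] turn deg [ 0.16 -0.08 -0.3 ] | per 8 [0.07 0.47 0.07] [ 0.02 -0.01 -0.04]
shift after turn [0.52 3.75 0.52]
```

```bash
python3 -m creep '[[[1,0.1,0.4,0.1,0,0,-0.1],[1,0.15,0.7,0.15,0,0,-0.1],[1,0.1,0.8,0.1,0,0,0],[1,0.05,0.7,0.05,0,0,0],[1,0,0.4,0,0,0,0],[1,0,0,0,0,0,0],[1,0,0,0,0,0,0],[1,0,0,0,0,0,0]]]' 30; python3 - <<'E'
from h import *
from plant import optics
goal([.467,-.3128,.068],104)
d=optics.read_camera("wrist");W=cloud(d,True);z=W[...,2]
near=(np.hypot(W[...,0]-.468,W[...,1]+.31)<.055)
for lo,hi in [(.003,.012),(.028,.038),(.088,.105)]:
    m=near&(z>lo)&(z<hi)
    if m.sum()>5: print(lo,m.sum(),cv2.minAreaRect((W[m][:,:2]*1000).astype(np.float32)))
E
```

```text
t: 14.05
tool_pos: [0.4671, -0.3086, 0.1218]
orientation: [-1.311, 1.032, -1.026]
force: [-0.0, -0.8, -2.5]
opening: 0.0262
t 14.05 pos [ 0.4671 -0.3086  0.1218] F [-0.  -0.8 -2.5] open 0.0262 q6 0.65
axes x,y,z in world:
 [[ 0.24  -0.971 -0.004]
 [-0.001  0.004 -1.   ]
 [ 0.971  0.24  -0.   ]]
shift cm tool [ 0.43  5.38 -0.11] turn deg [ 0.01 -0.13 -0.24] | per 8 [ 0.05  0.67 -0.01] [ 0.   -0.02 -0.03]
shift after turn [ 0.41  5.38 -0.11]
0.003 4492 ((467.4259033203125, -313.14520263671875), (55.627052307128906, 83.91372680664062), 14.065235137939453)
0.028 1859 ((472.14837646484375, -311.849365234375), (30.119651794433594, 63.8288459777832), 14.009777069091797)
0.088 1856 ((472.62286376953125, -307.6999206542969), (9.854148864746094, 59.76253890991211), 13.348101615905762)
```

```bash
python3 -m creep '[[[1,0.15,0.3,-0.05,0,0,-0.1],[1,0.15,0.6,-0.05,0,0,-0.1],[1,0.05,0.8,0,0,0,0],[1,0,0.9,0,0,0,0],[1,0,0.8,0,0,0,0],[1,0,0.6,0,0,0,0],[1,0,0.3,0,0,0,0],[1,0,0,0,0,0,0]]]' 30; python3 - <<'E'
from h import *
goal([.467,-.3128,.0674],104)
E
```

```text
t: 14.9
tool_pos: [0.4667, -0.3126, 0.0748]
orientation: [-1.314, 1.03, -1.029]
force: [0.0, -0.5, -2.2]
opening: 0.0258
t 14.9 pos [ 0.4667 -0.3126  0.0748] F [ 0.  -0.5 -2.2] open 0.0258 q6 0.65
axes x,y,z in world:
 [[ 0.239 -0.971 -0.001]
 [-0.     0.    -1.   ]
 [ 0.971  0.239 -0.   ]]
shift cm tool [0.03 0.74 0.02] turn deg [ 0.02 -0.15 -0.03] | per 8 [0.   0.09 0.  ] [ 0.   -0.02 -0.  ]
shift after turn [0.02 0.74 0.02]
```

```bash
python3 -m creep '[[[1,0,0.15,0,0,0,0],[1,0,0.15,0,0,0,0],[1,0,0.15,0,0,0,0],[1,0,0.15,0,0,0,0],[1,0,0.1,0,0,0,0],[1,0,0.1,0,0,0,0],[1,0,0,0,0,0,0],[1,0,0,0,0,0,0]]]' 30; python3 - <<'E'
from h import *
goal([.467,-.3128,.0674],104)
E
```

```text
t: 15.7
tool_pos: [0.4677, -0.3133, 0.0676]
orientation: [-1.314, 1.028, -1.031]
force: [0.4, -0.1, -1.3]
opening: 0.0259
t 15.7 pos [ 0.4677 -0.3133  0.0676] F [ 0.4 -0.1 -1.3] open 0.0259 q6 0.65
axes x,y,z in world:
 [[ 0.239 -0.971  0.002]
 [ 0.002 -0.001 -1.   ]
 [ 0.971  0.239  0.001]]
shift cm tool [-0.07  0.02 -0.05] turn deg [-0.07 -0.15  0.09] | per 8 [-0.01  0.   -0.01] [-0.01 -0.02  0.01]
shift after turn [-0.07  0.02 -0.05]
```

```bash
python3 -m creep '[[[1,0,0.08,0,0,0,0],[1,0,0.08,0,0,0,0],[1,0,0.08,0,0,0,0],[1,0,0,0,0,0,0],[0.9,0,0,0,0,0,0],[0.5,0,0,0,0,0,0],[0,0,0,0,0,0,0],[0,0,0,0,0,0,0]]]' 30; python3 - <<'E'
from h import *
goal([.467,-.3128,.0674],104)
E
python3 -m creep '[[[0,0,0,0,0,0,0],[0,0,0,0,0,0,0],[0,0,0,0,0,0,0],[0,0,-0.5,0,0,0,0],[0,0,-2,0,0,0,0],[0,0,-3,0,0,0,0],[0,0,-3,0,0,0,0],[0,0,-3,0,0,0,0]]]' 30; python3 - <<'E'
from bar import *
from plant import optics
d=optics.read_camera("wrist");np.savez("w6.npz",**d);W=cloud(d,True);z=W[...,2]
near=(np.hypot(W[...,0]-.468,W[...,1]+.31)<.055)
for lo,hi in [(.003,.012),(.028,.038),(.040,.048),(.09,.101)]:
    m=near&(z>lo)&(z<hi)
    if m.sum()>5: print(lo,m.sum(),np.median(z[m]),cv2.minAreaRect((W[m][:,:2]*1000).astype(np.float32)))
d=optics.read_camera("top");np.savez("top2.npz",**d)
# left fixture high/dark things
T=load("top0.npz");W=cloud(T);z=W[...,2];n=np.array([-.416,.077,.906]);P=np.array([.6534,.0635,.0575])
for nm in("top0","w3"):
    T=load(nm+".npz");W=cloud(T,nm[0]=="w");z=W[...,2]
    g=cv2.cvtColor(T["frame"],cv2.COLOR_RGB2GRAY)
    r=(np.hypot(W[...,0]-.59,W[...,1]-.045)<.075)&(W[...,0]<.625)
    for lo,hi in ((.02,.04),(.04,.055),(.055,.07),(.07,.078),(.078,.084),(.084,.1)):
        m=(r&(z>lo)&(z<hi)).astype(np.uint8);k,l,st,ce=cv2.connectedComponentsWithStats(m)
        for i in range(1,k):
            if st[i,4]>8: print(nm,lo,st[i],W[l==i].mean(0).round(4),"gray",g[l==i].mean().round(),[np.round(q,1) for q in cv2.minAreaRect((W[l==i][:,:2]*1000).astype(np.float32))])
goal([.6,.04,.2],79)
E
```

```text
t: 16.5
tool_pos: [0.4685, -0.3139, 0.0681]
orientation: [-1.314, 1.026, -1.033]
force: [0.2, 0.2, 0.7]
opening: 0.0455
t 16.5 pos [ 0.4685 -0.3139  0.0681] F [0.2 0.2 0.7] open 0.0455 q6 0.65
axes x,y,z in world:
 [[ 0.239 -0.971  0.003]
 [ 0.003 -0.002 -1.   ]
 [ 0.971  0.239  0.003]]
shift cm tool [-0.15  0.07 -0.12] turn deg [-0.14 -0.14  0.18] | per 8 [-0.02  0.01 -0.02] [-0.02 -0.02  0.02]
shift after turn [-0.15  0.07 -0.12]
t: 17.3
tool_pos: [0.465, -0.3112, 0.1818]
orientation: [-1.314, 1.035, -1.023]
force: [-0.1, -0.3, -0.1]
opening: 0.0927
0.003 2375 0.005371054383949743 ((467.5350036621094, -312.77447509765625), (55.75666809082031, 84.73390197753906), 13.897626876831055)
0.028 887 0.033368933411102406 ((467.2554016113281, -312.89697265625), (39.4999885559082, 64.30209350585938), 13.973952293395996)
0.04 1103 0.04332031215808608 ((468.6678466796875, -314.49810791015625), (19.775983810424805, 59.27664566040039), 14.05328369140625)
0.09 981 0.09701007711098755 ((466.42340087890625, -314.9814147949219), (22.37533187866211, 25.226945877075195), 13.990976333618164)
top0 0.02 [
[... 3538 characters left out ...]
 0.078 [ 24 257  10  14  66] [0.603  0.0494 0.0812] gray 14.0 [array([603.4,  50.6]), array([11.2,  7.1]), np.float64(3.1)]
w3 0.078 [ 20 263   5   7  15] [0.6018 0.0573 0.0835] gray 41.0 [array([602.5,  57. ]), array([7.2, 4. ]), np.float64(35.0)]
w3 0.084 [ 21 257   9  13  56] [0.6035 0.0519 0.0846] gray 38.0 [array([603.6,  52.1]), array([10.4,  8.2]), np.float64(30.6)]
t 17.4 pos [ 0.4677 -0.3133  0.1867] F [ 1.2 -1.   1.6] open 0.0929 q6 0.65
axes x,y,z in world:
 [[ 0.239 -0.971  0.002]
 [ 0.002 -0.001 -1.   ]
 [ 0.971  0.239  0.002]]
shift cm tool [-31.14  -1.36  21.31] turn deg [-0.11 24.86  0.09] | per 8 [-3.89 -0.17  2.66] [-0.01  3.11  0.01]
shift after turn [-37.21  -1.33   6.24]
```

```bash
python3 -m creep '[[[0.4,-3.7,0.2,2.4,0,-8.1,0],[0.4,-3.4,0.2,2.9,0,-8.1,0],[0.4,-2.9,0.2,3.4,0,-8.1,0],[0.4,-2.4,0.2,3.7,0,-8.1,0],[0.4,-1.9,0.2,4,0,-8.1,0],[0.4,-1.3,0.2,4.2,0,-8.1,0],[0.4,-0.7,0.2,4.3,0,-8.1,0],[0.4,-0.1,0.2,3,0,-6,0]]]' 30; python3 - <<'E'
from h import *
goal([.585,.025,.15],-11)
E
```

```text
t: 18.2
tool_pos: [0.5748, 0.0158, 0.1706]
orientation: [-1.57, 0.153, -0.164]
force: [0.1, 0.1, -0.2]
opening: 0.0556
t 18.2 pos [0.5748 0.0158 0.1706] F [ 0.1  0.1 -0.2] open 0.0556 q6 0.14
axes x,y,z in world:
 [[ 0.98  -0.201  0.007]
 [ 0.006 -0.005 -1.   ]
 [ 0.201  0.98  -0.004]]
shift cm tool [0.8  2.06 1.11] turn deg [ 0.24 -0.57  0.4 ] | per 8 [0.1  0.26 0.14] [ 0.03 -0.07  0.05]
shift after turn [0.82 2.06 1.1 ]
```

```bash
python3 -m creep '[[[0.4,0.1,0.1,0,0,-0.2,0.1],[0.4,0.2,0.3,0.1,0,-0.2,0.1],[0.4,0.2,0.3,0,0,0,0.1],[0.4,0.1,0.2,0,0,0,0],[0.4,0,0,0,0,0,0],[0.4,0,0,0,0,0,0],[0.4,0,0,0,0,0,0],[0.4,0,0,0,0,0,0]]]' 30; python3 - <<'E'
from h import *
from plant import optics
goal([.585,.025,.062],-11)
d=optics.read_camera("wrist");np.savez("w7.npz",**d);cv2.imwrite("pics/w7.png",d["frame"][:,:,::-1])
W=cloud(d,True);z=W[...,2];g=cv2.cvtColor(d["frame"],cv2.COLOR_RGB2GRAY)
r=(np.hypot(W[...,0]-.59,W[...,1]-.045)<.06)&(W[...,0]<.62)
for lo,hi in ((.066,.079),(.079,.095)):
    m=(r&(z>lo)&(z<hi)).astype(np.uint8);k,l,st,ce=cv2.connectedComponentsWithStats(m)
    for i in range(1,k):
        if st[i,4]>30: print(lo,st[i],W[l==i].mean(0).round(4),z[l==i].max(),"gray",g[l==i].mean().round(),[np.round(q,1) for q in cv2.minAreaRect((W[l==i][:,:2]*1000).astype(np.float32))])
E
```

```text
t: 19.0
tool_pos: [0.5804, 0.0149, 0.1593]
orientation: [-1.57, 0.156, -0.153]
force: [0.5, -0.4, 0.6]
opening: 0.0558
t 19.0 pos [0.5804 0.0149 0.1593] F [ 0.5 -0.4  0.6] open 0.0558 q6 0.14
axes x,y,z in world:
 [[ 0.981 -0.195 -0.001]
 [-0.002 -0.004 -1.   ]
 [ 0.195  0.981 -0.005]]
shift cm tool [0.26 9.72 1.13] turn deg [ 0.27 -0.27 -0.06] | per 8 [0.03 1.22 0.14] [ 0.03 -0.03 -0.01]
shift after turn [0.25 9.73 1.08]
0.066 [332 184  16  10  46] [0.603  0.0586 0.0725] 0.07864516266381505 gray 14.0 [array([603.1,  57.7]), array([10.5,  4.3]), np.float64(5.7)]
0.066 [317 215  14  50 669] [0.5866 0.0259 0.0744] 0.07709776622578893 gray 8.0 [array([586.5,  25.3]), array([33.2,  8.9]), np.float64(79.0)]
0.079 [333 187  19  20 281] [0.6036 0.054  0.0841] 0.0861515245824229 gray 42.0 [array([603.7,  53.7]), array([11.1, 11.7]), np.float64(48.7)]
```

View pics/w7.png

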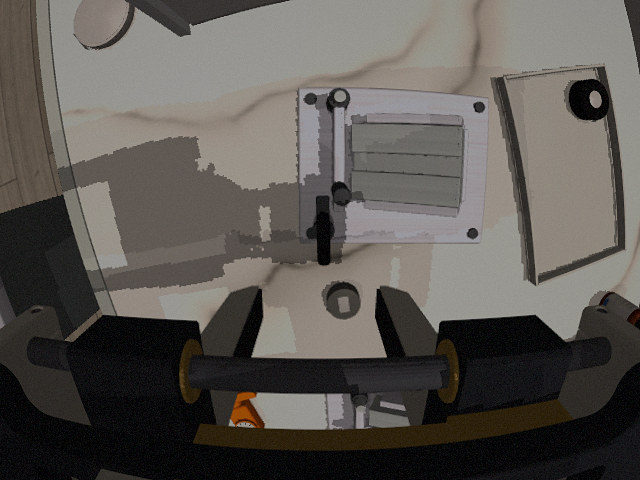

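```bash
python3 -m creep '[[[0.4,0.15,0.2,0.5,0,-0.1,0],[0.4,0.1,1,0.4,0.1,-0.1,0],[0.4,0.05,1.7,0.2,0.1,0,0],[0.4,0,1.7,0,0,0,0],[0.4,0,1.7,0,0,0,0],[0.4,0,1.2,0,0,0,0],[0.4,0,0.5,0,0,0,0],[0.4,0,0,0,0,0,0]]]' 30; python3 - <<'E'
from h import *
goal([.586,.0255,.062],-11)
E
```

```text
t: 19.85
tool_pos: [0.5862, 0.028, 0.0736]
orientation: [-1.566, 0.15, -0.15]
force: [0.8, 0.0, -0.1]
opening: 0.0556
t 19.85 pos [0.5862 0.028  0.0736] F [ 0.8  0.  -0.1] open 0.0556 q6 0.15
axes x,y,z in world:
 [[ 0.982 -0.19  -0.   ]
 [-0.    -0.    -1.   ]
 [ 0.19   0.982 -0.   ]]
shift cm tool [ 0.03  1.16 -0.25] turn deg [ 0.01  0.06 -0.02] | per 8 [ 0.    0.15 -0.03] [ 0.    0.01 -0.  ]
shift after turn [ 0.03  1.16 -0.25]
```

Down 11 mm, then close gently.

```bash
python3 -m creep '[[[0.4,0,0.3,-0.1,0,0,0],[0.4,0,0.4,-0.1,0,0,0],[0.4,0,0.3,0,0,0,0],[0.4,0,0,0,0,0,0],[0.4,0,0,0,0,0,0],[1,0,0,0,0,0,0],[1,0,0,0,0,0,0],[1,0,0,0,0,0,0]]]' 20;python3 -m creep '[[[1,0,0,0,0,0,0],[1,0,0,0,0,0,0],[1,0,0,0,0,0,0],[1,0,0,0,0,0,0],[1,0,0,0,0,0,0],[1,0,0,0,0,0,0],[1,0,0,0,0,0,0],[1,0,0,0,0,0,0]]]' 20; python3 - <<'E'
from h import *
goal([.586,.0255,.062],79)
E
```

```text
t: 20.65
tool_pos: [0.5882, 0.0257, 0.0661]
orientation: [-1.565, 0.146, -0.154]
force: [1.1, 0.0, -0.1]
opening: 0.0362
t: 21.45
tool_pos: [0.5858, 0.0262, 0.066]
orientation: [-1.565, 0.15, -0.149]
force: [-0.8, -0.6, 1.0]
opening: 0.0087
t 21.45 pos [0.5858 0.0262 0.066 ] F [-0.8 -0.6  1. ] open 0.0087 q6 0.15
axes x,y,z in world:
 [[ 0.982 -0.189 -0.001]
 [-0.001  0.    -1.   ]
 [ 0.189  0.982  0.   ]]
shift cm tool [ 0.03  0.4  -0.07] turn deg [-4.000e-02 -8.992e+01 -2.000e-02] | per 8 [ 0.    0.05 -0.01] [-1.000e-02 -1.124e+01 -0.000e+00]
shift after turn [-0.07  0.4  -0.03]
```

```bash
python3 -m creep '[[[1,0,0,0,0,-4,0],[1,0,0,0,0,-6,0],[1,0,0,0,0,-7,0],[1,0,0,0,0,-7,0],[1,0,0,0,0,-7,0],[1,0,0,0,0,-7,0],[1,0,0,0,0,-7,0],[1,0,0,0,0,-7,0]]]' 20;python3 - <<'E'
from h import *
goal([.5858,.026,.066],79)
E
```

```text
t: 22.25
tool_pos: [0.5846, 0.0259, 0.066]
orientation: [-1.488, -0.583, 0.589]
force: [-0.9, -1.3, 2.1]
opening: 0.0091
t 22.25 pos [0.5846 0.0259 0.066 ] F [-0.9 -1.3  2.1] open 0.0091 q6 -0.79
axes x,y,z in world:
 [[ 0.732  0.681 -0.003]
 [-0.004  0.    -1.   ]
 [-0.681  0.732  0.003]]
shift cm tool [ 0.1  -0.   -0.08] turn deg [ -0.2  -36.06  -0.09] | per 8 [ 0.01 -0.   -0.01] [-0.03 -4.51 -0.01]
shift after turn [ 0.03 -0.   -0.12]
```

```bash
python3 -m creep '[[[1,0.05,0,-0.05,0,-6,0],[1,0.05,0,0,0,-7,0],[1,0,0,0,0,-7,0],[1,0,0,0,0,-7,0],[1,0,0,0,0,-6,0],[1,0,0,0,0,-3,0],[1,0,0,0,0,-1,0],[1,0,0,0,0,0,0]]]' 20;python3 - <<'E'
from h import *
goal([.5858,.026,.066],79)
E
```

```text
t: 23.05
tool_pos: [0.5842, 0.025, 0.066]
orientation: [-1.271, -1.094, 1.105]
force: [-1.2, 0.3, 0.8]
opening: 0.0091
t 23.05 pos [0.5842 0.025  0.066 ] F [-1.2  0.3  0.8] open 0.0091 q6 -1.47
axes x,y,z in world:
 [[ 0.146  0.989 -0.002]
 [-0.007 -0.001 -1.   ]
 [-0.989  0.147  0.007]]
shift cm tool [ 0.12  0.   -0.15] turn deg [-0.41  2.58 -0.12] | per 8 [ 0.01  0.   -0.02] [-0.05  0.32 -0.01]
shift after turn [ 0.12  0.   -0.14]
```

```bash
python3 -m creep '[[[0.86,0,0,0,0,0,0],[0.86,0,0,0,0,0,0],[0.86,0,-0.2,0,0,0,0],[0.86,0,-1,0,0,0,0],[0.86,0,-1.5,0,0,0,0],[0.86,0,-2,0,0,0,0],[0.86,0,-2,0,0,0,0],[0.86,0,-1,0,0,0,0]]]' 20;python3 - <<'E'
from h import *
from plant import optics
d=optics.read_camera("wrist");np.savez("w8.npz",**d)
d2=optics.read_camera("top");np.savez("top3.npz",**d2)
for nm,d,fi in(("w8",load("w8.npz"),1),("top3",load("top3.npz"),0)):
    W=cloud(d,fi);z=W[...,2]
    r=(np.hypot(W[...,0]-.59,W[...,1]-.04)<.05)&(W[...,0]<.615)
    for lo,hi in ((.066,.0785),(.079,.09)):
        m=(r&(z>lo)&(z<hi)).astype(np.uint8);k,l,st,ce=cv2.connectedComponentsWithStats(m)
        for i in range(1,k):
            if st[i,4]>12: print(nm,lo,st[i],W[l==i].mean(0).round(4),[np.round(q,1) for q in cv2.minAreaRect((W[l==i][:,:2]*1000).astype(np.float32))])
goal([.603,.0535,.13],79)
cv2.imwrite("pics/w8.png",load("w8.npz")["frame"][:,:,::-1])
E
```

```text
t: 23.85
tool_pos: [0.5844, 0.0252, 0.1484]
orientation: [-1.272, -1.091, 1.103]
force: [-0.8, 0.5, -0.4]
opening: 0.0131
w8 0.066 [311 237  16  52 701] [0.5844 0.0247 0.0745] [array([585.4,  24.5]), array([ 9.3, 33.5]), np.float64(79.4)]
w8 0.066 [356 271  19  16 116] [0.5989 0.053  0.0724] [array([599.9,  53.1]), array([ 5.9, 11.4]), np.float64(9.3)]
w8 0.079 [359 278  19  20 258] [0.6023 0.0536 0.0838] [array([602.9,  53.8]), array([11.3, 10.8]), np.float64(34.5)]
t 23.95 pos [0.585  0.0251 0.1482] F [-0.6  0.7 -0.6] open 0.0131 q6 -1.46
axes x,y,z in world:
 [[ 0.15   0.989 -0.002]
 [-0.007 -0.001 -1.   ]
 [-0.989  0.15   0.006]]
shift cm tool [ 3.08  1.81 -1.37] turn deg [-0.37  2.37 -0.12] | per 8 [ 0.38  0.23 -0.17] [-0.05  0.3  -0.02]
shift after turn [ 3.13  1.82 -1.23]
```

View pics/w8.png

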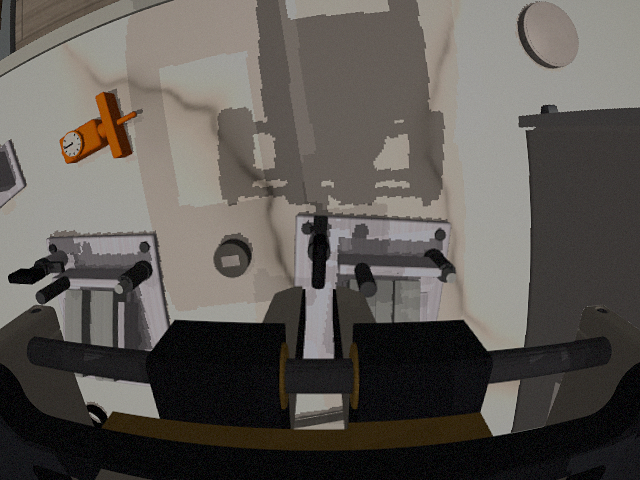

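```bash
python3 -m creep '[[[0.7,0,0,0,0,5,0],[0.7,0,0,0,0,8,0],[0.7,0,0,0,0,8,0],[0.7,0,0,0,0,8,0],[0.7,0,0,0,0,8,0],[0.7,0,0,0,0,8,0],[0.7,0,0,0,0,8,0],[0.7,0,0,0,0,8,0]]]' 20;python3 - <<'E'
from h import *
goal([.603,.0537,.11],-11)
E
```

```text
t: 24.75
tool_pos: [0.5812, 0.0253, 0.1416]
orientation: [-1.555, -0.236, 0.26]
force: [0.3, -0.5, 0.2]
opening: 0.0281
t 24.75 pos [0.5812 0.0253 0.1416] F [ 0.3 -0.5  0.2] open 0.0281 q6 -0.36
axes x,y,z in world:
 [[ 0.951  0.31  -0.015]
 [-0.015 -0.001 -1.   ]
 [-0.31   0.951  0.004]]
shift cm tool [3.   3.12 2.01] turn deg [-2.000e-02  2.908e+01 -8.900e-01] | per 8 [0.38 0.39 0.25] [-0.    3.64 -0.11]
shift after turn [1.6  3.16 3.2 ]
```

```bash
python3 -m creep '[[[0.7,0.5,0.2,0.3,0,5,-0.2],[0.7,0.4,0.4,0.4,0,5,-0.2],[0.7,0.3,0.5,0.5,0,5,-0.2],[0.7,0.3,0.5,0.5,0,5,-0.2],[0.7,0.2,0.5,0.5,0,4,0],[0.7,0.2,0.3,0.4,0,2,0],[0.7,0,0,0,0,0,0],[0.7,0,0,0,0,0,0]]]' 20;python3 - <<'E'
from h import *
goal([.603,.0537,.069],-11)
E
```

```text
t: 25.55
tool_pos: [0.5931, 0.0544, 0.1081]
orientation: [-1.567, 0.138, -0.117]
force: [0.3, -0.6, 0.4]
opening: 0.028
t 25.55 pos [0.5931 0.0544 0.1081] F [ 0.3 -0.6  0.4] open 0.028 q6 0.17
axes x,y,z in world:
 [[ 0.987 -0.162 -0.013]
 [-0.013  0.001 -1.   ]
 [ 0.162  0.987 -0.001]]
shift cm tool [1.04 3.9  0.1 ] turn deg [ 0.06  1.7  -0.74] | per 8 [0.13 0.49 0.01] [ 0.01  0.21 -0.09]
shift after turn [0.99 3.91 0.12]
```

```bash
python3 -m creep '[[[0.7,0.3,0,0,0,0.5,-0.3],[0.7,0.3,0,0,0,0.5,-0.2],[0.7,0.2,0,0.1,0,0.3,-0.1],[0.7,0,0,0,0,0,0],[0.7,0,0.1,0,0,0,0],[0.7,0,0.2,0,0,0,0],[0.7,0,0.1,0,0,0,0],[0.7,0,0,0,0,0,0]]]' 20;python3 - <<'E'
from h import *
goal([.603,.0537,.069],-11)
E
```

```text
t: 26.35
tool_pos: [0.6019, 0.0531, 0.1041]
orientation: [-1.567, 0.146, -0.145]
force: [0.7, -0.1, 0.1]
opening: 0.0281
t 26.35 pos [0.6019 0.0531 0.1041] F [ 0.7 -0.1  0.1] open 0.0281 q6 0.19
axes x,y,z in world:
 [[ 0.983 -0.184 -0.001]
 [-0.001 -0.001 -1.   ]
 [ 0.184  0.983 -0.001]]
shift cm tool [0.1  3.51 0.09] turn deg [ 0.07  0.38 -0.04] | per 8 [0.01 0.44 0.01] [ 0.01  0.05 -0.01]
shift after turn [0.09 3.51 0.08]
```

```bash
python3 -m creep '[[[0.7,0.1,0.2,0.1,0,0.2,0],[0.7,0,0.5,0,0,0,0],[0.7,0,0.7,0,0,0,0],[0.7,0,0.7,0,0,0,0],[0.7,0,0.6,0,0,0,0],[0.7,0,0.3,0,0,0,0],[0.7,0,0,0,0,0,0],[0.7,0,0,0,0,0,0]]]' 20;python3 - <<'E'
from h import *
goal([.603,.0537,.069],-11)
E
```

```text
t: 27.15
tool_pos: [0.6022, 0.054, 0.07]
orientation: [-1.567, 0.151, -0.146]
force: [-0.0, -0.8, 0.0]
opening: 0.028
t 27.15 pos [0.6022 0.054  0.07  ] F [-0.  -0.8  0. ] open 0.028 q6 0.19
axes x,y,z in world:
 [[ 0.982 -0.188 -0.003]
 [-0.003 -0.001 -1.   ]
 [ 0.188  0.982 -0.002]]
shift cm tool [ 0.09  0.1  -0.01] turn deg [ 0.09  0.18 -0.17] | per 8 [ 0.01  0.01 -0.  ] [ 0.01  0.02 -0.02]
shift after turn [ 0.09  0.1  -0.01]
```

```bash
python3 -m creep '[[[1,0,0,0,0,0,0],[1,0,0,0,0,0,0],[1,0,0,0,0,0,0],[1,0,0,0,0,0,0],[1,-0.2,0,0,0,0,0],[1,-0.4,0,0,0,0,0],[1,-0.6,0,0.1,0,0,0],[1,-0.6,0,0.1,0,0,0]]]' 15;python3 - <<'E'
from h import *
goal([.603,.0537,.07],-11)
E
```

```text
t: 27.95
tool_pos: [0.5853, 0.0584, 0.0707]
orientation: [-1.568, 0.149, -0.149]
force: [1.7, -0.8, -3.2]
opening: 0.0117
t 27.95 pos [0.5853 0.0584 0.0707] F [ 1.7 -0.8 -3.2] open 0.0117 q6 0.2
axes x,y,z in world:
 [[ 0.982 -0.189  0.   ]
 [-0.    -0.002 -1.   ]
 [ 0.189  0.982 -0.002]]
shift cm tool [ 1.82  0.07 -0.13] turn deg [0.13 0.11 0.02] | per 8 [ 0.23  0.01 -0.02] [0.02 0.01 0.  ]
shift after turn [ 1.83  0.07 -0.13]
```

```bash
python3 -m creep '[[[1,-0.62,0,0.22,0,1.5,0],[1,-0.6,0,0.25,0,1.5,0],[1,-0.57,0,0.3,0,1.5,0],[1,-0.54,0,0.35,0,1.5,0],[1,-0.5,0,0.38,0,1.5,0],[1,-0.48,0,0.4,0,1.5,0],[1,-0.45,0,0.4,0,1.5,0],[1,-0.4,0,0.4,0,1.5,0]]]' 15;python3 - <<'E'
from h import *
goal([.553,.1,.07],-23)
s=np.array
from plant import readout
p=readout.read_state()["tool_pos"][:2]-[.6155,.1185];print("radius",np.hypot(*p),"phi",np.radians(-101)-np.arctan2(p[1],p[0]))
E
```

```text
t: 28.75
tool_pos: [0.5496, 0.0969, 0.0707]
orientation: [-1.549, 0.317, -0.324]
force: [7.5, -0.2, -8.4]
opening: 0.0117
t 28.75 pos [0.5496 0.0969 0.0707] F [ 7.5 -0.2 -8.4] open 0.0117 q6 0.49
axes x,y,z in world:
 [[ 0.918 -0.397  0.005]
 [ 0.004 -0.003 -1.   ]
 [ 0.397  0.918 -0.001]]
shift cm tool [0.19 0.07 0.41] turn deg [ 0.06 -0.41  0.27] | per 8 [0.02 0.01 0.05] [ 0.01 -0.05  0.03]
shift after turn [0.19 0.07 0.41]
radius 0.0693120952875566 phi 1.0625621170107142
```

```bash
python3 -m creep '[[[1,-0.15,0,0.3,0,0,0],[1,-0.1,0,0.3,0,0,0],[1,0,0,0,0,0,0],[1,0,0,0,0,0,0],[0.7,0,0,0,0,0,0],[0.7,0,0,0,0,0,0],[0.7,0,0,0,0,0,0],[0.7,0,0,0,0,0,0]]]' 15;python3 - <<'E'
from h import *
goal([.553,.1,.07],-23)
from plant import readout
p=readout.read_state()["tool_pos"][:2]-[.6155,.1185];print("radius",np.hypot(*p),"phi",np.radians(-101)-np.arctan2(p[1],p[0]))
E
```

```text
t: 29.55
tool_pos: [0.548, 0.1046, 0.0713]
orientation: [-1.549, 0.317, -0.321]
force: [-0.2, -0.3, 0.2]
opening: 0.0276
t 29.55 pos [0.548  0.1046 0.0713] F [-0.2 -0.3  0.2] open 0.0276 q6 0.51
axes x,y,z in world:
 [[ 0.918 -0.396  0.003]
 [ 0.003 -0.002 -1.   ]
 [ 0.396  0.918 -0.001]]
shift cm tool [ 0.64  0.13 -0.23] turn deg [ 0.05 -0.3   0.19] | per 8 [ 0.08  0.02 -0.03] [ 0.01 -0.04  0.02]
shift after turn [ 0.64  0.13 -0.23]
radius 0.06886976303163608 phi 1.176102555471811
```

Released; lift straight up, then verify everything.

```bash
python3 -m creep '[[[0.7,0,-0.5,0,0,0,0],[0.7,0,-1.5,0,0,0,0],[0.7,0,-2,0,0,0,0],[0.7,0,-2.5,0,0,0,0],[0.7,0,-2.5,0,0,0,0],[0.7,0,-2.5,0,0,0,0],[0.7,0,-2,0,0,0,0],[0.7,0,0,0,0,0,0]]]' 15;python3 -m creep '[[[0.7,0,-1,-2,0,0,0],[0.7,0,0,-4,0,0,0],[0.7,0,0,-4,0,0,0],[0.7,0,0,-4,0,0,0],[0.7,0,0,-4,0,0,0],[0.7,0,0,-3,0,0,0],[0.7,0,0,-1,0,0,0],[0.7,0,0,0,0,0,0]]]' 15;python3 - <<'E'
from h import *
from plant import optics
goal([.553,.1,.2],-23)
d=optics.read_camera("wrist");np.savez("w9.npz",**d);T=optics.read_camera("top");np.savez("top4.npz",**T)
T0=load("top0.npz")
for nm,D,fi in(("wrist",d,1),("top",T,0)):
    W=cloud(D,fi);z=W[...,2]
    for c,t in (((.585,.06),"L"),((.575,-.21),"R")):
        r=(np.hypot(W[...,0]-c[0],W[...,1]-c[1])<.075)&(W[...,0]<.625)
        for lo,hi in ((.066,.0785),(.079,.095)):
            m=(r&(z>lo)&(z<hi)).astype(np.uint8);k,l,st,ce=cv2.connectedComponentsWithStats(m)
            for i in range(1,k):
                if st[i,4]>12: print(nm,t,lo,st[i][4],W[l==i].mean(0).round(4),[np.round(q,1) for q in cv2.minAreaRect((W[l==i][:,:2]*1000).astype(np.float32))])
    near=(np.hypot(W[...,0]-.468,W[...,1]+.31)<.055)
    for lo,hi in [(.040,.048),(.09,.101)]:
        m=near&(z>lo)&(z<hi)
        if m.sum()>5: print(nm,"gauge",lo,m.sum(),np.median(z[m]),cv2.minAreaRect((W[m][:,:2]*1000).astype(np.float32)))
a=T["frame"][140:320,130:490,::-1];cv2.imwrite("pics/end.png",cv2.resize(a,None,fx=2.2,fy=2.2,interpolation=cv2.INTER_CUBIC))
E
```

```text
t: 30.35
tool_pos: [0.5478, 0.1051, 0.2193]
orientation: [-1.547, 0.314, -0.324]
force: [0.8, -0.2, 0.2]
opening: 0.0281
t: 31.15
tool_pos: [0.4566, -0.1022, 0.2277]
orientation: [-1.547, 0.311, -0.322]
force: [0.2, 0.5, 0.3]
opening: 0.0275
t 31.15 pos [ 0.4566 -0.1022  0.2277] F [0.2 0.5 0.3] open 0.0275 q6 0.07
axes x,y,z in world:
 [[ 0.92  -0.393  0.007]
 [ 0.007 -0.001 -1.   ]
 [ 0.393  0.92   0.002]]
shift cm tool [ 0.9   2.82 22.38] turn deg [-0.12 -0.13  0.38] | per 8 [0.11 0.35 2.8 ] [-0.01 -0.02  0.05]
shift after turn [ 0.97  2.77 22.38]
wrist L 0.066 441 [0.5846 0.0237 0.0739] [array([585.7,  24.4]), array([ 9.8, 33.6]), np.float64(77.8)]
wrist R 0.066 80 [ 0.5777 -0.1983  0.0725] [array([ 578.1, -199.1]), array([11. ,  5.6]), np.float64(28.1)]
wrist R 0.066 252 [ 0.5637 -0.2263  0.0733] [array([ 564.5, -228.3]), array([27.3,  9.9]), np.float64(85.1)]
wrist R 0.079 130 [ 0.5793 -0.2013  0.0837] [array([ 579.7, -202. ]), array([12.2, 11.7]), np.float64(81.1)]
top L 0.066 78 [0.5842 0.0258 0.0747] [array([584.3,  26. ]), array([ 8.8, 32.5]), np.float64(78.9)]
top L 0.079 30 [0.5495 0.1096 0.0852] [array([549.5, 109.7]), array([11. ,  9.5]), np.float64(46.5)]
top R 0.066 83 [ 0.5623 -0.2304  0.0746] [array([ 562.7, -230.8]), array([33.3,  9.6]), np.float64(81.7)]
top R 0.079 31 [ 0.5785 -0.2002  0.0852] [array([ 579.2, -200.7]), array([ 9.8, 11.4]), np.float64(2.8)]
top gauge 0.04 21 0.0446052920456702 ((477.0190734863281, -333.09625244140625), (27.530935287475586, 14.24618148803711), 60.369503021240234)
top gauge 0.09 119 0.09784634777087924 ((464.693603515625, -313.383544921875), (21.91995620727539, 25.895557403564453), 15.054059982299805)
```

View pics/end.png

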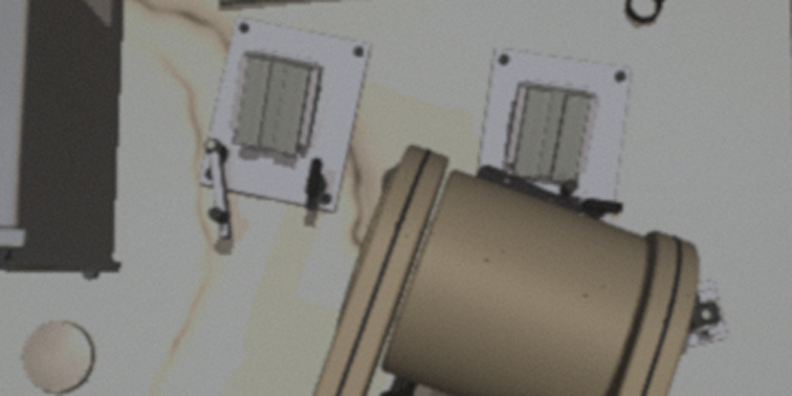

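```bash
python3 -m creep '[[[0.7,0,0,0,0,0,0],[0.7,0,0,0,0,0,0],[0.7,0,0,0,0,0,0],[0.7,0,0,0,0,0,0],[0.7,0,0,0,0,0,0],[0.7,0,0,0,0,0,0],[0.7,0,0,0,0,0,0],[0.7,0,0,0,0,0,0]]]' 15; python3 -c "
from plant import robot
print(robot.close_job())"
```

```text
t: 32.05
tool_pos: [0.4589, -0.0966, 0.2273]
orientation: [-1.546, 0.305, -0.315]
force: [-0.6, 0.1, 0.0]
opening: 0.0279
the job is handed in; nothing more can be done
None
```

I gauged only the right bar, and its keyway is full depth, so the left bar is the shallow one. I then put the gauge back, unlocked the left fastener and opened the left gate. The job was handed in at about 32 s.

**Reading:** On the right bar the base sat flat, with its top about 10 mm above the face and centred on the keyway. I held it there about 1 s under 10–25 N. The button on the gauge rose about 6 mm, which means the full 14 mm depth, and the force only began close to the bottom, which agrees. The left keyway was not gauged, but the camera depth put its floor near 7 mm and the right one near 14 mm.

**Last checks:**
- **Gauge:** after release it stood upright within about 2 mm of the rest's middle. In the final top view its height was unchanged, but its base was mostly hidden by the arm.
- **Left fastener:** the wing lies along the fixture's x, about 1.57 rad.
- **Left gate:** the post position puts it at about 1.2 rad open.
- **Right fastener and gate:** both still closed.
- **Robot:** it ended clear, with no contact force beyond sensor noise.

**What disagreed:** the top and wrist cameras differed by about 2 mm on positions. I worked from the close wrist views. While pressing the gauge, about 9 N of the force ran down the slope, probably friction.

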